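# Pack a gift tin of decorated cookies in two layers

## Task

Pack the gift tin: first lay every round iced cookie from the baking paper flat on the bottom of the tin, iced side up, then seat the divider plate level over them on the tin's four corner posts, and then stand every lidded tub upright on the divider. The cookies crack easily, so hold them with a light grip and set them down rather than dropping them, and leave the cutter, the nozzle, the cross-shaped cookie and the brass weight lying where they are.

Things in the scene. Friction and masses are not known exactly. Their poses are not given: they have to be found in the camera images.
- tin: open rectangular metal gift tin, fixed to the table; outside 208 (its x) x 134 (its y) x 56 high; walls and floor 4 thick, so inside 200 x 126 and 52 deep; origin at the centre of its underside, z up (inner floor at z = 4 mm, rim at 56). In each inside corner stands a post 14 x 14, its top 20 above the inner floor; the divider rests on these four posts.
- divider: loose grey divider plate 190 (its x) x 116 (its y) x 4 thick, about 90 g, lying on the table; in the middle of its upper face stands a tab to hold it by, 10 thick (along x) x 44 long (along y) x 26 high above the plate; origin at the centre of the underside, z up. Fits the tin either way round with 5 mm play on each side; seated, its underside lies 24 above the tin's underside.
- cookie0: round iced cookie, diameter 46, 14 thick in all (a white iced face of diameter 36 makes the upper 1.5), about 28 g; all cookies are alike, 3 or 4 of the five are present; origin at the centre of its underside, z up through the iced face. Fragile: it cracks if the fingers press on it with more than 20 N on the two sides together (a grip of 5 N per finger is enough to carry it), or if it is let go more than about 8 cm up.
- cookie1: round iced cookie, diameter 46, 14 thick in all (a white iced face of diameter 36 makes the upper 1.5), about 28 g; all cookies are alike, 3 or 4 of the five are present; origin at the centre of its underside, z up through the iced face. Fragile: it cracks if the fingers press on it with more than 20 N on the two sides together (a grip of 5 N per finger is enough to carry it), or if it is let go more than about 8 cm up.
- cookie2: round iced cookie, diameter 46, 14 thick in all (a white iced face of diameter 36 makes the upper 1.5), about 28 g; all cookies are alike, 3 or 4 of the five are present; origin at the centre of its underside, z up through the iced face. Fragile: it cracks if the fingers press on it with more than 20 N on the two sides together (a grip of 5 N per finger is enough to carry it), or if it is let go more than about 8 cm up.
- cookie3: round iced cookie, diameter 46, 14 thick in all (a white iced face of diameter 36 makes the upper 1.5), about 28 g; all cookies are alike, 3 or 4 of the five are present; origin at the centre of its underside, z up through the iced face. Fragile: it cracks if the fingers press on it with more than 20 N on the two sides together (a grip of 5 N per finger is enough to carry it), or if it is let go more than about 8 cm up.
- cookie4: round iced cookie, diameter 46, 14 thick in all (a white iced face of diameter 36 makes the upper 1.5), about 28 g; all cookies are alike, 3 or 4 of the five are present; origin at the centre of its underside, z up through the iced face. Fragile: it cracks if the fingers press on it with more than 20 N on the two sides together (a grip of 5 N per finger is enough to carry it), or if it is let go more than about 8 cm up.
- tub0: lidded round tub, white with a dark lid band, diameter 40, 26 high, about 50 g; all tubs alike, 2 or 3 of the three are present; origin at the centre of its underside, z up. Not fragile.
- tub1: lidded round tub, white with a dark lid band, diameter 40, 26 high, about 50 g; all tubs alike, 2 or 3 of the three are present; origin at the centre of its underside, z up. Not fragile.
- tub2: lidded round tub, white with a dark lid band, diameter 40, 26 high, about 50 g; all tubs alike, 2 or 3 of the three are present; origin at the centre of its underside, z up. Not fragile.
- cutter: bystander: steel ring-shaped cutter, diameter 48, 22 high, open in the middle; origin at the centre of its underside
- nozzle: bystander: conical steel piping nozzle, diameter 28, 36 high; origin at the centre of its underside
- crosscookie: bystander: flat cross-shaped cookie about 50 x 50 x 9; origin at the centre of its underside
- weight: bystander: small brass weight with a neck and head, diameter 34, 36 high; origin at the centre of its underside
There are look-alikes about, which are no part of the job. What is shaped like the cookie2 but orange or purple is not meant.

How it is judged:
On the way, in this order (a step that is already met when the one before it is completed fails the run):
1. every cookie lies flat on the bottom of the tin, let go (x of cookie0 in the frame of tin between -0.1 and 0.1 m and y of cookie0 in the frame of tin between -0.063 and 0.063 m and z of cookie0 in the frame of tin between -0.002 and 0.01 m and angle between each of cookie0, cookie1, cookie2, cookie3, cookie4's own z axis and vertical below 0.15 rad and linear speed of each of cookie0, cookie1, cookie2, cookie3, cookie4 below 0.05 m/s and x of cookie1 in the frame of tin between -0.1 and 0.1 m and y of cookie1 in the frame of tin between -0.063 and 0.063 m and z of cookie1 in the frame of tin between -0.002 and 0.01 m and x of cookie2 in the frame of tin between -0.1 and 0.1 m and y of cookie2 in the frame of tin between -0.063 and 0.063 m and z of cookie2 in the frame of tin between -0.002 and 0.01 m and x of cookie3 in the frame of tin between -0.1 and 0.1 m and y of cookie3 in the frame of tin between -0.063 and 0.063 m and z of cookie3 in the frame of tin between -0.002 and 0.01 m and x of cookie4 in the frame of tin between -0.1 and 0.1 m and y of cookie4 in the frame of tin between -0.063 and 0.063 m and z of cookie4 in the frame of tin between -0.002 and 0.01 m and contact force between the fingers and cookie0 below 0.1 N and contact force between the fingers and cookie1 below 0.1 N and contact force between the fingers and cookie2 below 0.1 N and contact force between the fingers and cookie3 below 0.1 N and contact force between the fingers and cookie4 below 0.1 N), for 0.2 s.
2. the divider is seated level on the four posts over the cookies (x of cookie0 in the frame of tin between -0.1 and 0.1 m and y of cookie0 in the frame of tin between -0.063 and 0.063 m and z of cookie0 in the frame of tin between -0.002 and 0.01 m and angle between each of cookie0, cookie1, cookie2, cookie3, cookie4, divider's own z axis and vertical below 0.15 rad and linear speed of each of cookie0, cookie1, cookie2, cookie3, cookie4, divider below 0.05 m/s and x of cookie1 in the frame of tin between -0.1 and 0.1 m and y of cookie1 in the frame of tin between -0.063 and 0.063 m and z of cookie1 in the frame of tin between -0.002 and 0.01 m and x of cookie2 in the frame of tin between -0.1 and 0.1 m and y of cookie2 in the frame of tin between -0.063 and 0.063 m and z of cookie2 in the frame of tin between -0.002 and 0.01 m and x of cookie3 in the frame of tin between -0.1 and 0.1 m and y of cookie3 in the frame of tin between -0.063 and 0.063 m and z of cookie3 in the frame of tin between -0.002 and 0.01 m and x of cookie4 in the frame of tin between -0.1 and 0.1 m and y of cookie4 in the frame of tin between -0.063 and 0.063 m and z of cookie4 in the frame of tin between -0.002 and 0.01 m and x of divider in the frame of tin between -0.1 and 0.1 m and y of divider in the frame of tin between -0.063 and 0.063 m and z of divider in the frame of tin between 0.02 and 0.028 m and angle between the x axis of divider and the x axis of tin, either way round below 0.12 rad and angle between divider's own z axis and vertical below 0.05 rad), for 0.3 s.
3. every tub stands upright on the divider (all of step 2 and x of tub0 in the frame of tin between -0.1 and 0.1 m and y of tub0 in the frame of tin between -0.063 and 0.063 m and z of tub0 in the frame of tin between 0.023 and 0.034 m and angle between each of tub0, tub1, tub2's own z axis and vertical below 0.15 rad and linear speed of each of tub0, tub1, tub2 below 0.05 m/s and x of tub1 in the frame of tin between -0.1 and 0.1 m and y of tub1 in the frame of tin between -0.063 and 0.063 m and z of tub1 in the frame of tin between 0.023 and 0.034 m and x of tub2 in the frame of tin between -0.1 and 0.1 m and y of tub2 in the frame of tin between -0.063 and 0.063 m and z of tub2 in the frame of tin between 0.023 and 0.034 m), for 0.2 s.
At the end, for the whole second after the job is handed in: Each cookie flat in the tin (0.15 rad, iced face up, within 6 mm of the inner floor); divider underside 20-28 mm above the tin's underside, level to 0.05 rad, square to 0.12 rad; each tub upright (0.15 rad) in the tin, underside 23-34 mm above the tin's underside; all at rest (all of step 3); the robot touches nothing.
It fails at once if a cookie is squeezed or pressed by the fingers with more than 20 N (contact force between the fingers and cookie0 above 20 N or contact force between the fingers and cookie1 above 20 N or contact force between the fingers and cookie2 above 20 N or contact force between the fingers and cookie3 above 20 N or contact force between the fingers and cookie4 above 20 N).
It fails at once if a cookie is dropped from more than about 8 cm up ((height (world z) of cookie0 above 0.08 m and linear speed of cookie0 above 0.3 m/s and contact force between the fingers and cookie0 below 0.05 N) or (height (world z) of cookie1 above 0.08 m and linear speed of cookie1 above 0.3 m/s and contact force between the fingers and cookie1 below 0.05 N) or (height (world z) of cookie2 above 0.08 m and linear speed of cookie2 above 0.3 m/s and contact force between the fingers and cookie2 below 0.05 N) or (height (world z) of cookie3 above 0.08 m and linear speed of cookie3 above 0.3 m/s and contact force between the fingers and cookie3 below 0.05 N) or (height (world z) of cookie4 above 0.08 m and linear speed of cookie4 above 0.3 m/s and contact force between the fingers and cookie4 below 0.05 N)).
It fails at once if a bystander is shifted more than 40 mm (distance of any of cutter, nozzle, crosscookie, weight from where it was at the start of the episode above 0.04 m).
Of cookie0, cookie1, cookie2, cookie3, cookie4 only 3 to 4 are there at a start; the rules pass over those that are not, and their reading is None.
Of tub0, tub1, tub2 only 2 to 3 are there at a start; the rules pass over those that are not, and their reading is None.
At some moment in a run one of cookie0, cookie1, cookie2, cookie3, cookie4, tub0, tub1, tub2 may be knocked a few centimetres aside while the robot is not near it.
It also fails if it takes over 208 s, if anything falls off the work surface, if the arm or the gripper's body presses on something with over 40 N, if the wrist force passes 120 N, or if a joint passes its speed limit or range.

## Robot

A 7-joint arm with a two-finger parallel gripper is mounted at the origin on the work surface. World frame = base frame: x ahead of the robot, y to its left, z up, the work surface at z = 0. Lengths are in m, angles in rad, forces in N, time in s.
With the tool pointing down it reaches from about 0.425 to 0.925 m from the base axis. Payload 6.8 kg.
Tool frame: the origin (TCP) lies on the centre line of the jaws, within the pads' length; the fingertips stand 11 mm ahead of it and the grasp point (between the pads) lies 8 mm behind it; z points along the fingers, y is the direction in which the jaws open and shut (so a half turn about z gives the same grasp; the last joint's range is limited). The gripper opens to 85 mm and grips with 20 to 120 N. Pads are 22 mm wide; open, the fingers measure 114 mm over their backs; the gripper's body (76 mm by 85 mm) begins 54 mm behind the grasp point. The pads swing forward as they close: fully open they stand 13 mm farther back than shut.
Start: joints at [-1.352, 0.477, 0.022, 1.555, -0.011, 1.109, -0.083], TCP at [0.217, 0.639, 0.242] pointing down, gripper open.
Joint ranges: [-2.96, 2.96], [-0.34, 2.1], [-1.41, 1.46], [0.24, 2.44], [-1.37, 4.51], [0.17, 1.92], [-2.96, 2.96]. Speed limits (rad/s): [2.39, 2.39, 3.14, 3.14, 3.14, 3.14, 3.14].

## Interface

Orientations are given as a rotation vector (axis times angle).
In Python, from bench import r gives the robot as it stands.
- The arm moves only by the tool send_rows, never from a script. Its argument "deltas" is a list of rows, each a list of 7 numbers: the opening, from 0 (shut) to 1 (fully open), then the shift along the tool's x, y, z as a fraction of full scale, then the turn, a rotation vector about the tool's x, y, z as a fraction of full scale. In form: [[hand, x, y, z, ax, ay, az], ...]. A call has 1 to 20 rows; each row is the pose to reach, as a shift and turn from the pose commanded when the call began, along the tool's axes at that moment, turning the shorter way round; what a row does not reach only later rows make up. Full scale, the value 1, is 150 mm for a shift and 180 degrees for a turn. A row lasts 1/12 s, in which the tool goes at most 41.7 mm and 7.16 degrees, less where a joint would pass 70% of its speed; a pose out of reach is approached as far as the arm can. A call with a number of a shift or a turn outside -1 to 1 is refused whole. A call with a gripper value outside its range is refused whole. The fingers move at their own pace and stop on an object; "squeeze" is the grip in N (left out, the last holds). Time passes only in rows, so rows that repeat a pose let the fingers close. It gives the time, the measured TCP pose, the force and the opening at its end, in the units of the state.
- r.get_obs(): the state, without advancing time (a new reading comes with each control period).
- r.grab_frame(name): name is "scene" or "top"; returns a dict with "pixels" (420x560x3 uint8, red, green, blue), "camera_matrix" (3x3 intrinsics, pixels), "dist_coeffs" ([k1, k2, p1, p2, k3] as OpenCV has them; the pictures are not rectified), "rvec" (rotation vector, rad) and "tvec" (3), from world to camera coordinates, as OpenCV has them. Camera axes: x right, y down, z forward; pixel columns grow to the right and rows downward; lengths in m; the calibration is good to about 2 mm. A picture is of the moment at which its call begins. There is no depth.
- r.hand_in(): hands the job in, once; it reports no verdict.
The state is a dict: "clock": time; "joints": joint angles; "qvel": joint speeds; "tau": joint torques, N m; "tcp_pos": TCP position; "orientation": TCP orientation; "contact_force": force on the tool from outside, world axes, zero at the start; "moment": the same for the moment, N m; "grip_width": finger opening in m.
Only numpy, scipy, OpenCV 4.12 (cv2) and the standard library are available. Lean on these libraries where they do the work, as an engineer would, in place of code of your own. Each camera call takes 0.05 s, during which the arm holds its last target. There are 200 camera calls.

## Working session

There is one attempt and no reset: what is moved stays moved. The work goes in short steps, Python scripts to look and compute and a tool call to move; the robot and the scene stay as the last step left them, time stands still between calls to the robot, and variables do not carry over. Pictures are saved under pics/ and viewed, about 12 in all and at most 16, crops included, and the job is handed in when it is done.

Besides the shell and the picture viewer there is one more tool, called after "Emit:" as name([rows], argument=value, ...), one row to a line, values as JSON. send_rows: Moves the arm, as the interface text tells. Shift numbers are shares of 150 mm and turn numbers shares of 180 degrees, none past 1 either way. Its arguments: {"type":"object","properties":{"deltas":{"type":"array","items":{"type":"array","items":{"type":"number"}}},"squeeze":{"type":"number"}},"required":["deltas"]}

```bash
ls; mkdir -p pics
cat > h.py <<'E'
import numpy as np,cv2
from bench import r
def grab(n,save=None):
    f=r.grab_frame(n)
    f['pixels']=np.asarray(f['pixels'],np.uint8)
    if save: cv2.imwrite('pics/'+save,f['pixels'][:,:,::-1])
    return f
def ray(f,uv,z):
    K=np.array(f['camera_matrix'],float);D=np.array(f['dist_coeffs'],float)
    R=cv2.Rodrigues(np.array(f['rvec'],float))[0];t=np.array(f['tvec'],float).ravel()
    p=cv2.undistortPoints(np.array(uv,float).reshape(-1,1,2),K,D).reshape(-1,2)
    d=np.c_[p,np.ones(len(p))]@R; c=-R.T@t
    return c+d*((z-c[2])/d[:,2])[:,None]
def proj(f,P):
    return cv2.projectPoints(np.array(P,float).reshape(-1,3),np.array(f['rvec'],float),np.array(f['tvec'],float),np.array(f['camera_matrix'],float),np.array(f['dist_coeffs'],float))[0].reshape(-1,2)
E
python3 - <<'E'
from h import *
for n in('scene','top'):
    f=grab(n,n+'0.png'); R=cv2.Rodrigues(np.array(f['rvec'],float))[0]
    print(n,-R.T@np.array(f['tvec']).ravel(),R[2])
print(r.get_obs())
E
```

```text
pics
scene [1.10048066 0.39711074 0.80685984] [-0.48544983 -0.40946797 -0.77244705]
top [0.43373221 0.0175616  0.95549829] [ 0.18870504 -0.00994342 -0.98198347]
{'clock': 0.1, 'joints': array([-1.35206685,  0.47771277,  0.0223289 ,  1.55634248, -0.01149416,
        1.10929995, -0.08308216]), 'qvel': array([ 0.00187075, -0.00186711,  0.00054479, -0.00296875,  0.00010209,
       -0.00121379, -0.00032506]), 'tau': array([ 4.13630769e-03, -5.97760069e+01,  1.61346540e+00, -2.81956011e+01,
        1.28012651e-02,  5.12723243e-03,  4.50764418e-06]), 'tcp_pos': array([0.21654137, 0.63878327, 0.24143005]), 'orientation': array([-5.10994375e-01, -3.09960390e+00,  2.55670086e-03]), 'contact_force': array([ 0.85088588, -0.57617905, -0.4455874 ]), 'moment': array([-0.0393402 ,  0.0103363 , -0.06342564]), 'grip_width': 0.08550248824297223}
```

View pics/top0.png

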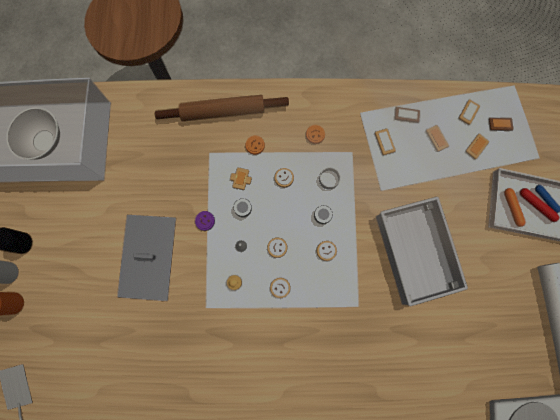

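View pics/scene0.png

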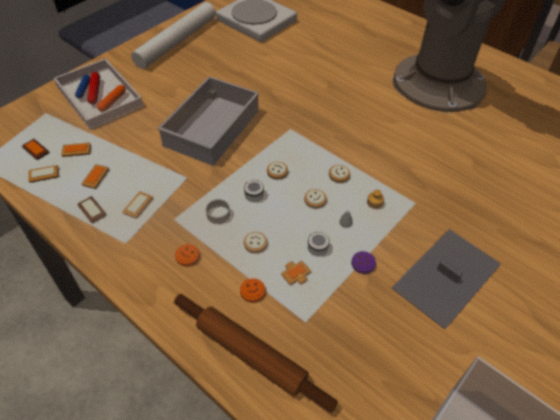

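The top view shows 4 white iced cookies at about (284,178), (277,248), (327,251) and (280,288). There are two tubs, at (242,208) and (324,215), and the ring cutter is at (330,180). The nozzle is at (241,246), the weight at (234,283), the cross at (241,178), the divider at (147,257) and the tin at (422,252). The orange discs (255,145) and (315,134) and the purple disc (205,221) are look-alikes. I'll measure these positions and confirm them in a crop.

```bash
cat > m.py <<'E'
from h import *
def blobs(f,lo,hi,amin,amax):
    hsv=cv2.cvtColor(f['pixels'],cv2.COLOR_RGB2HSV)
    m=cv2.inRange(hsv,lo,hi)
    cs=cv2.findContours(m,cv2.RETR_EXTERNAL,cv2.CHAIN_APPROX_NONE)[0]
    o=[]
    for c in cs:
        h=cv2.convexHull(c);a=cv2.contourArea(h)
        if amin<a<amax:
            M=cv2.moments(h);o.append((M['m10']/M['m00'],M['m01']/M['m00'],a))
    return o
E
python3 - <<'E'
from m import *
f=grab('top')
P=f['pixels'];
c=cv2.resize(P[120:312,190:365],None,fx=3.1,fy=3.1,interpolation=cv2.INTER_CUBIC)
cv2.imwrite('pics/c1.png',c[:,:,::-1])
hsv=cv2.cvtColor(P,cv2.COLOR_RGB2HSV)
for u,v in[(284,178),(277,248),(327,251),(280,288),(242,208),(324,215),(147,257),(422,252),(300,230)]: print((u,v),ray(f,[(u,v)],.014)[0].round(3),hsv[v,u],hsv[v,u+9],hsv[v-8,u])
print('sat');
for b in blobs(f,(5,70,60),(30,255,255),150,900):print(np.round(b,1),ray(f,[b[:2]],.008)[0].round(4))
# metal/grey big
g=cv2.inRange(hsv,(0,0,40),(179,60,175))
for c in cv2.findContours(g,cv2.RETR_EXTERNAL,cv2.CHAIN_APPROX_NONE)[0]:
    if cv2.contourArea(c)>1500:
        q=cv2.minAreaRect(c);print('grey',q)
E
```

```text
(284, 178) [ 0.688 -0.007  0.014] [ 53   6 160] [ 16 120 138] [ 75   6 159]
(277, 248) [0.527 0.01  0.014] [ 68   6 161] [ 18 128 153] [ 90   8 161]
(327, 251) [ 0.519 -0.102  0.014] [ 90   5 162] [ 16 109 148] [102   8 163]
(280, 288) [0.439 0.004 0.014] [ 90   3 159] [ 18 129 152] [108   8 164]
(242, 208) [0.619 0.089 0.014] [ 30   5 107] [40  8 91] [ 42   8 161]
(324, 215) [ 0.601 -0.097  0.014] [ 20   7 109] [ 60   3 158] [ 45   9 162]
(147, 257) [0.508 0.301 0.014] [ 60   5 105] [150   3  99] [150   3  98]
(422, 252) [ 0.515 -0.318  0.014] [ 24   9 146] [ 17  12 147] [ 17  12 144]
(300, 230) [ 0.567 -0.042  0.014] [ 60   3 159] [120   5 161] [100   5 160]
sat
[  7.2 405.6 434. ] [0.1703 0.6198 0.008 ]
[514.4 206.9 404. ] [ 0.6185 -0.557   0.008 ]
grey ((146.1485137939453, 257.01483154296875), (50.24938201904297, 84.77716827392578), 5.7105937004089355)
grey ((421.0853576660156, 250.763427734375), (99.4539566040039, 67.44087982177734), 73.2374496459961)
grey ((526.4772338867188, 203.56076049804688), (77.82869720458984, 60.398311614990234), 11.070201873779297)
grey ((282.0, 229.5), (155.0, 152.0), 90.0)
grey ((449.4557800292969, 135.28240966796875), (80.84895324707031, 166.858154296875), 78.51800537109375)
grey ((359.5, 42.0), (84.0, 399.0), 90.0)
grey ((78.0, 90.5), (181.0, 156.0), 90.0)
```

View pics/c1.png

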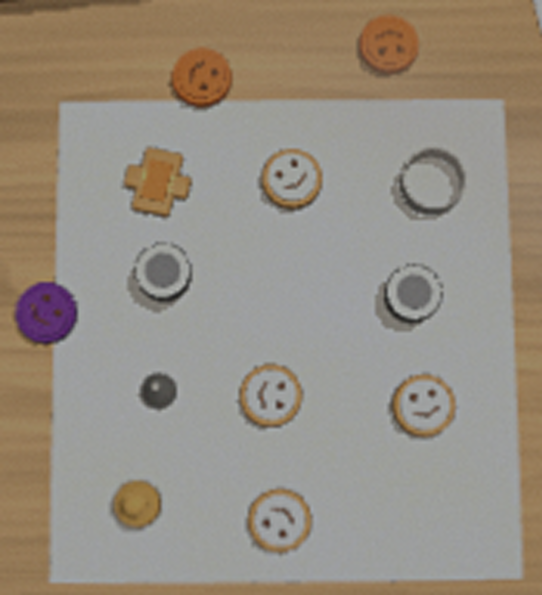

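The crop confirms four cookies with white icing and tan rims. The orange and purple ones are decoys. It also shows two tubs with dark lids, and the cutter is the open ring. Next I'll take exact centres and a tin crop.

```bash
cat > items.py <<'E'
from m import *
def items(f):
    P=f['pixels'];hsv=cv2.cvtColor(P,cv2.COLOR_RGB2HSV)
    # tan rims (sat) closed blobs ; 
    m=cv2.inRange(hsv,(5,60,50),(30,255,255))
    cs,h=cv2.findContours(m,cv2.RETR_CCOMP,cv2.CHAIN_APPROX_NONE)
    o=[]
    for i,c in enumerate(cs):
        if h[0][i][3]>=0: continue
        hu=cv2.convexHull(c);a=cv2.contourArea(hu)
        if 200<a<700 and h[0][i][2]>=0:
            k=np.zeros(m.shape,np.uint8);cv2.drawContours(k,[hu],-1,255,-1)
            wf=(hsv[k>0][:,1]<40).mean()
            (x,y),rad=cv2.minEnclosingCircle(c)
            o.append((x,y,rad,wf))
    return o
E
python3 - <<'E'
from items import *
f=grab('top');P=f['pixels']
for b in items(f): print('cookie',np.round(b,2),ray(f,[b[:2]],.011)[0].round(4))
hsv=cv2.cvtColor(P,cv2.COLOR_RGB2HSV)
# tub lid inner grey disc
for u,v in[(242,207),(323,214)]:
    s=hsv[v-7:v+8,u-7:u+8];mm=((s[:,:,2]<130)&(s[:,:,2]>75)).astype(np.uint8)
    n,l,st,ce=cv2.connectedComponentsWithStats(mm);k=l[7,7];c=ce[k]+(u-7,v-7)
    print('tub',c.round(1),st[k],ray(f,[c],.026)[0].round(4))
g=cv2.inRange(hsv,(0,0,40),(179,60,175))
for c in cv2.findContours(g,cv2.RETR_EXTERNAL,cv2.CHAIN_APPROX_NONE)[0]:
    q=cv2.minAreaRect(c)
    if 1500<cv2.contourArea(c)<9000 and q[0][0]<450:
        z=.004 if q[0][0]<200 else .056
        b=cv2.boxPoints(q);W=ray(f,b,z);print(b.round(1).tolist(),W.round(4).tolist(),W.mean(0),np.linalg.norm(np.diff(W,axis=0),axis=1),[np.degrees(np.arctan2(*(W[i+1]-W[i])[1::-1])).round(1) for i in range(3)])
c=cv2.resize(P[192:310,370:475],None,fx=5,fy=5,interpolation=cv2.INTER_CUBIC)
cv2.imwrite('pics/tin.png',c[:,:,::-1])
E
```

```text
cookie [279.72 287.45  10.29   0.58] [0.44   0.0046 0.011 ]
cookie [326.15 250.5   10.16   0.56] [ 0.5209 -0.1002  0.011 ]
cookie [277.03 247.26  10.2    0.55] [0.5291 0.0099 0.011 ]
cookie [283.66 177.2    9.83   0.52] [ 0.6911 -0.0067  0.011 ]
cookie [384.5  141.5   13.51   0.42] [ 0.7782 -0.2476  0.011 ]
cookie [407.   114.    13.04   0.48] [ 0.8492 -0.308   0.011 ]
cookie [4.695e+02 1.120e+02 1.209e+01 4.200e-01] [ 0.8573 -0.4678  0.011 ]
tub [242.  206.8] [  2   2  11  11 100] [0.619  0.0879 0.026 ]
tub [323.1 213.7] [ 2  2 11 11 97] [ 0.6019 -0.0937  0.026 ]
[[116.9000015258789, 296.6000061035156], [125.4000015258789, 212.3000030517578], [175.39999389648438, 217.3000030517578], [166.89999389648438, 301.6000061035156]] [[0.4198, 0.3699, 0.004], [0.612, 0.3604, 0.004], [0.5997, 0.2425, 0.004], [0.4096, 0.2555, 0.004]] [0.5102549  0.30710631 0.004     ] [0.19247846 0.11854643 0.19052924] [np.float64(-2.8), np.float64(-96.0), np.float64(176.1)]
[[374.5, 213.0], [439.1000061035156, 193.5], [467.70001220703125, 288.6000061035156], [403.1000061035156, 308.1000061035156]] [[0.5975, -0.2028, 0.056], [0.6405, -0.3516, 0.056], [0.4301, -0.4003, 0.056], [0.3928, -0.255, 0.056]] [ 0.51523615 -0.3024479   0.056     ] [0.15486198 0.21593956 0.14996041] [np.float64(-73.9), np.float64(-167.0), np.float64(104.4)]
```

View pics/tin.png

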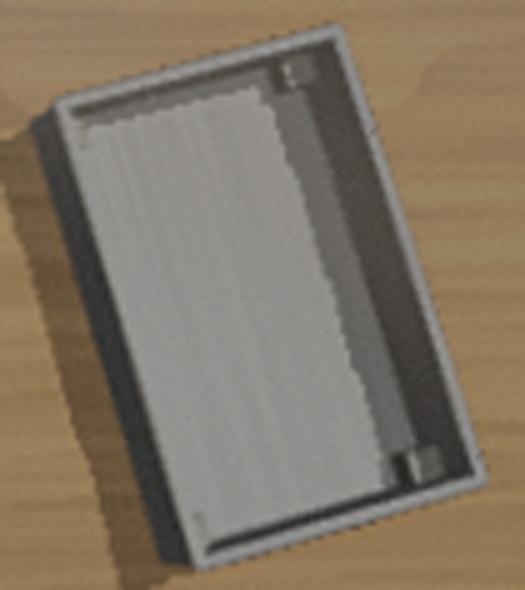

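Emit:
send_rows([
  [1,0,0,0,0,0,0],
  [0.68,0,0,0,0,0,0],
  [0.68,0,0,0,0,0,0],
], squeeze=10)

```text
clock: 0.45
tcp_pos: [0.2166, 0.6393, 0.2423]
orientation: [-0.511, -3.1, 0.0]
contact_force: [-0.5, 0.3, 0.1]
grip_width: 0.0642
```

The tin rim corners in the crop are at (55,102), (342,24), (487,482) and (198,572). The long axis runs mostly along world x.

```bash
cat > plan.py <<'E'
import numpy as np,sys,json
from scipy.spatial.transform import Rotation as Ro
from bench import r
# chain of targets (x,y,z,jaw azimuth deg) -> per-call shift & turn fractions in tool axes
def down(az): # tool z down, tool y at azimuth az; x = y cross z
    y=np.array([np.cos(np.radians(az)),np.sin(np.radians(az)),0]);z=np.array([0,0,-1.])
    return Ro.from_matrix(np.c_[np.cross(y,z),y,z])
def plan(targets,p=None,R=None):
    o=r.get_obs()
    if p is None:p=np.array(o['tcp_pos']);R=Ro.from_rotvec(o['orientation'])
    for x,y,z,az in targets:
        t=down(az); 
        if abs(np.degrees((R.inv()*t).magnitude()))>90: t=down(az+180)
        s=np.round(R.inv().apply(np.array([x,y,z])-p)/.15,3); w=np.round((R.inv()*t).as_rotvec()/np.pi,3)
        print((x,y,z,az),s.tolist(),w.tolist(),'OVER' if abs(s).max()>1 else '')
        p=p+R.apply(s*.15);R=R*Ro.from_rotvec(w*np.pi)
E
python3 - <<'E'
from h import *
f=grab('top')
c=np.array([(55,102),(342,24),(487,482),(198,572)])/5+(370,192)-.4
W=ray(f,c,.056);ctr=W.mean(0)
lx=(W[0]-W[3]+W[1]-W[2])/2;ly=(W[0]-W[1]+W[3]-W[2])/2
print('tin',ctr,np.linalg.norm(lx),np.linalg.norm(ly),np.degrees(np.arctan2(lx[1],lx[0])),np.degrees(np.arctan2(ly[1],ly[0]))-90)
c=np.array([(125,215),(175.5,217.5),(168.5,301),(118.5,297)])
W=ray(f,c,.004);lx=(W[0]-W[3]+W[1]-W[2])/2;ly=(W[0]-W[1]+W[3]-W[2])/2
print('div',W.mean(0),np.linalg.norm(lx),np.linalg.norm(ly),np.degrees(np.arctan2(lx[1],lx[0])),np.degrees(np.arctan2(ly[1],ly[0]))-90)
g=grab('scene')
from m import *
from items import items
for b in items(g): print(np.round(b,2),ray(g,[b[:2]],.011)[0].round(4))
from plan import *
print(r.get_obs()['tcp_pos'])
plan([(.33,.58,.22,60),(.44,.5,.22,45),(.55,.4,.2,20),(.57,.26,.18,15),(.60,.15,.15,10),(.691,.03,.12,0),(.691,-.0067,.07,0),(.691,-.0067,.013,0)])
E
```

```text
tin [ 0.51545495 -0.30807046  0.056     ] 0.2088658947682011 0.13572052881366958 14.142776203802766 14.735495079721815
div [0.50870746 0.30536916 0.004     ] 0.18776914088634264 0.11670090146659073 -2.3100257621457603 -3.5613106272411557
[9.150e+01 2.095e+02 1.458e+01 6.000e-02] [ 0.8546 -0.3016  0.011 ]
[1.375e+02 2.050e+02 1.656e+01 3.000e-02] [ 0.7859 -0.242   0.011 ]
[3.150e+02 1.985e+02 1.128e+01 1.000e-01] [0.5347 0.0142 0.011 ]
[3.3892e+02 1.7321e+02 1.0770e+01 1.0000e-02] [0.4453 0.0082 0.011 ]
[4.250e+01 1.725e+02 1.632e+01 9.000e-02] [ 0.8634 -0.4641  0.011 ]
[ 35.   149.    13.34   0.  ] [ 0.8347 -0.5393  0.011 ]
[182.88 115.85  17.81   0.  ] [ 0.5416 -0.3772  0.011 ]
[0.21668417 0.63929176 0.24231675]
(0.33, 0.58, 0.22, 60) [-0.842, -0.132, 0.149] [0.0, -0.0, 0.063] 
(0.44, 0.5, 0.22, 45) [-0.902, -0.094, -0.0] [0.0, -0.0, 0.083] 
(0.55, 0.4, 0.2, 20) [-0.99, 0.047, 0.133] [0.0, -0.0, 0.139] 
(0.57, 0.26, 0.18, 15) [-0.923, -0.193, 0.133] [0.0, -0.0, 0.028] 
(0.6, 0.15, 0.15, 10) [-0.76, 0.004, 0.2] [0.0, -0.0, 0.027] 
(0.691, 0.03, 0.12, 0) [-0.894, 0.457, 0.2] [-0.0, -0.0, 0.056] 
(0.691, -0.0067, 0.07, 0) [-0.244, 0.0, 0.334] [-0.0, -0.0, -0.0] 
(0.691, -0.0067, 0.013, 0) [-0.0, 0.0, 0.38] [-0.0, -0.0, -0.0]
```

Run:
```python
from plan import *
plan([(.32,.58,.22,55),(.44,.5,.2,40),(.54,.39,.18,15),(.57,.25,.16,14.4),(.61,.12,.13,14.4),(.691,-.007,.09,14.4)])
c,s=np.cos(np.radians(14.4)),np.sin(np.radians(14.4))
for x,y in[(47,31),(47,-31),(-47,31),(-47,-31),(50,0),(-50,0)]: print((x,y),(.5155+(c*x-s*y)/1e3).round(4),(-.308+(s*x+c*y)/1e3).round(4))
```

```text
(0.32, 0.58, 0.22, 55) [-0.779, -0.153, 0.149] [0.0, -0.0, 0.09] 
(0.44, 0.5, 0.2, 40) [-0.962, 0.021, 0.133] [0.0, -0.0, 0.084] 
(0.54, 0.39, 0.18, 15) [-0.99, 0.04, 0.133] [0.0, -0.0, 0.139] 
(0.57, 0.25, 0.16, 14.4) [-0.953, -0.048, 0.134] [0.0, -0.0, 0.003] 
(0.61, 0.12, 0.13, 14.4) [-0.906, 0.043, 0.2] [0.0, -0.0, -0.0] 
(0.691, -0.007, 0.09, 14.4) [-0.955, 0.313, 0.266] [0.0, -0.0, -0.0] 
(47, 31) 0.5533 -0.2663
(47, -31) 0.5687 -0.3263
(-47, 31) 0.4623 -0.2897
(-47, -31) 0.4777 -0.3497
(50, 0) 0.5639 -0.2956
(-50, 0) 0.4671 -0.3204
```

Emit:
send_rows([
  [0.75,-0.779,-0.153,0.149,0,0,0.09],
  [0.75,-0.779,-0.153,0.149,0,0,0.09],
  [0.75,-0.779,-0.153,0.149,0,0,0.09],
  [0.75,-0.779,-0.153,0.149,0,0,0.09],
  [0.75,-0.779,-0.153,0.149,0,0,0.09],
], squeeze=10)

```text
clock: 0.97
tcp_pos: [0.3233, 0.5778, 0.2196]
orientation: [0.951, 2.993, -0.002]
contact_force: [-0.6, 1.1, 0.2]
grip_width: 0.0641
```

Emit:
send_rows([
  [0.75,-0.962,0.021,0.133,0,0,0.084],
  [0.75,-0.962,0.021,0.133,0,0,0.084],
  [0.75,-0.962,0.021,0.133,0,0,0.084],
  [0.75,-0.962,0.021,0.133,0,0,0.084],
  [0.75,-0.962,0.021,0.133,0,0,0.084],
  [0.75,-0.962,0.021,0.133,0,0,0.084],
])

```text
clock: 1.47
tcp_pos: [0.4404, 0.5, 0.2]
orientation: [-1.33, -2.846, -0.0]
contact_force: [-0.2, 0.7, -0.5]
grip_width: 0.0636
```

Emit:
send_rows([
  [0.75,-0.99,0.04,0.133,0,0,0.139],
  [0.75,-0.99,0.04,0.133,0,0,0.139],
  [0.75,-0.99,0.04,0.133,0,0,0.139],
  [0.75,-0.99,0.04,0.133,0,0,0.139],
  [0.75,-0.99,0.04,0.133,0,0,0.139],
  [0.75,-0.99,0.04,0.133,0,0,0.139],
])

```text
clock: 1.97
tcp_pos: [0.5396, 0.3909, 0.18]
orientation: [-1.912, -2.491, -0.0]
contact_force: [-1.1, 1.0, 0.5]
grip_width: 0.064
```

Emit:
send_rows([
  [0.75,-0.953,-0.048,0.134,0,0,0.003],
  [0.75,-0.953,-0.048,0.134,0,0,0.003],
  [0.75,-0.953,-0.048,0.134,0,0,0.003],
  [0.75,-0.953,-0.048,0.134,0,0,0.003],
  [0.75,-0.953,-0.048,0.134,0,0,0.003],
  [0.75,-0.953,-0.048,0.134,0,0,0.003],
])

```text
clock: 2.47
tcp_pos: [0.569, 0.2523, 0.1602]
orientation: [-1.921, -2.484, -0.002]
contact_force: [-0.3, 0.7, 0.0]
grip_width: 0.064
```

Emit:
send_rows([
  [0.75,-0.906,0.043,0.2,0,0,0],
  [0.75,-0.906,0.043,0.2,0,0,0],
  [0.75,-0.906,0.043,0.2,0,0,0],
  [0.75,-0.906,0.043,0.2,0,0,0],
  [0.75,-0.906,0.043,0.2,0,0,0],
  [0.75,-0.906,0.043,0.2,0,0,0],
])

```text
clock: 2.97
tcp_pos: [0.6098, 0.1231, 0.1299]
orientation: [-1.921, -2.484, -0.002]
contact_force: [0.6, 1.1, 0.6]
grip_width: 0.0638
```

Emit:
send_rows([
  [0.75,-0.955,0.313,0.266,0,0,0],
  [0.75,-0.955,0.313,0.266,0,0,0],
  [0.75,-0.955,0.313,0.266,0,0,0],
  [0.75,-0.955,0.313,0.266,0,0,0],
  [0.75,-0.955,0.313,0.266,0,0,0],
  [0.75,-0.955,0.313,0.266,0,0,0],
  [0.75,-0.955,0.313,0.266,0,0,0],
])

```text
clock: 3.55
tcp_pos: [0.6912, -0.0022, 0.09]
orientation: [-1.919, -2.485, -0.003]
contact_force: [-0.0, -0.3, 0.6]
grip_width: 0.0643
```

Run:
```python
from h import *
f=grab('top');g=grab('scene')
print(r.get_obs()['tcp_pos'])
a=cv2.resize(f['pixels'][120:240,220:350],None,fx=3,fy=3);b=cv2.resize(g['pixels'][150:310,170:340],(383,360))
cv2.imwrite('pics/h1.png',np.hstack([a,b])[:,:,::-1])
from plan import *
plan([(.6911,-.0067,.013,14.4)])
```

```text
[ 0.69103246 -0.00242566  0.09039604]
(0.6911, -0.0067, 0.013, 14.4) [-0.029, -0.007, 0.516] [0.0, -0.001, 0.002]
```

View pics/h1.png

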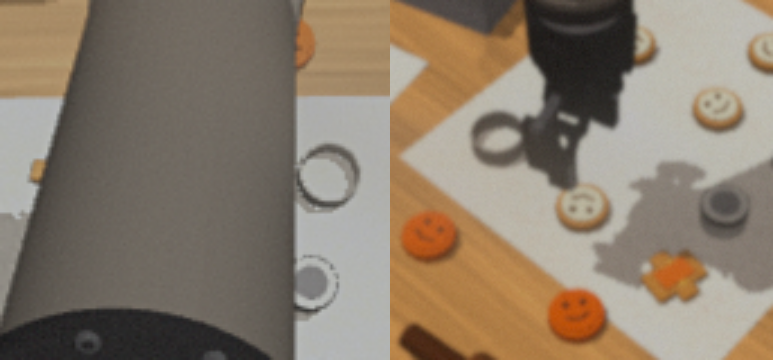

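The picture shows the gripper over the iced cookie at about (580,207) in the scene half, with the cutter clear. The stated grip range of 20–120 N conflicts with the cookie limit. Before touching a cookie, I'll measure the real closing force by closing one finger against the fixed tin wall.

Run:
```python
from plan import *
plan([(.68,-.13,.13,14.4),(.6308,-.2784,.12,14.4),(.6308,-.2784,.05,14.4)])
```

```text
(0.68, -0.13, 0.13, 14.4) [-0.803, -0.287, -0.266] [0.0, -0.001, 0.002] 
(0.6308, -0.2784, 0.12, 14.4) [-0.878, -0.562, 0.067] [0.0, 0.0, -0.0] 
(0.6308, -0.2784, 0.05, 14.4) [0.001, -0.001, 0.466] [0.0, 0.0, -0.0]
```

Emit:
send_rows([
  [0.75,-0.8,-0.287,-0.266,0,0,0.002],
  [0.75,-0.8,-0.287,-0.266,0,0,0.002],
  [0.75,-0.8,-0.287,-0.266,0,0,0.002],
  [0.75,-0.8,-0.287,-0.266,0,0,0.002],
  [0.75,-0.8,-0.287,-0.266,0,0,0.002],
  [0.75,-0.8,-0.287,-0.266,0,0,0.002],
])

```text
clock: 4.15
tcp_pos: [0.6795, -0.1326, 0.1307]
orientation: [1.932, 2.477, 0.003]
contact_force: [0.8, 0.6, -0.6]
grip_width: 0.064
```

Emit:
send_rows([
  [0.75,-0.88,-0.562,0.067,0,0,0],
  [0.75,-0.88,-0.562,0.067,0,0,0],
  [0.75,-0.88,-0.562,0.067,0,0,0],
  [0.75,-0.88,-0.562,0.067,0,0,0],
  [0.75,-0.88,-0.562,0.067,0,0,0],
  [0.75,-0.88,-0.562,0.067,0,0,0],
  [0.75,-0.88,-0.562,0.067,0,0,0],
])

```text
clock: 4.73
tcp_pos: [0.6307, -0.2789, 0.1194]
orientation: [-1.928, -2.479, -0.003]
contact_force: [0.2, -0.3, 0.2]
grip_width: 0.0641
```

Emit:
send_rows([
  [0.75,0,0,0.23,0,0,0],
  [0.75,0,0,0.466,0,0,0],
  [0.75,0,0,0.466,0,0,0],
  [0.75,0,0,0.466,0,0,0],
  [0.75,0,0,0.466,0,0,0],
  [0.75,0,0,0.466,0,0,0],
])

```text
clock: 5.23
tcp_pos: [0.6314, -0.2822, 0.0524]
orientation: [1.93, 2.475, 0.002]
contact_force: [-0.1, -0.5, 0.5]
grip_width: 0.0636
```

Emit:
send_rows([
  [0.55,0,0,0,0,0,0],
  [0.5,0,0,0,0,0,0],
  [0.5,0,0,0,0,0,0],
  [0.5,0,0,0,0,0,0],
  [0.5,0,0,0,0,0,0],
], squeeze=10)

```text
clock: 5.65
tcp_pos: [0.6295, -0.2826, 0.0503]
orientation: [1.933, 2.476, 0.0]
contact_force: [0.1, -0.1, 0.4]
grip_width: 0.0426
```

Emit:
send_rows([
  [0.42,0,0,0,0,0,0],
  [0.42,0,0,0,0,0,0],
  [0.42,0,0,0,0,0,0],
  [0.42,0,0,0,0,0,0],
  [0.42,0,0,0,0,0,0],
  [0.42,0,0,0,0,0,0],
])

```text
clock: 6.15
tcp_pos: [0.6294, -0.2825, 0.0499]
orientation: [-1.933, -2.476, -0.0]
contact_force: [-0.3, 0.3, 0.2]
grip_width: 0.0359
```

Emit:
send_rows([
  [0.35,0,0,0,0,0,0],
  [0.35,0,0,0,0,0,0],
  [0.35,0,0,0,0,0,0],
  [0.35,0,0,0,0,0,0],
  [0.35,0,0,0,0,0,0],
  [0.35,0,0,0,0,0,0],
])

```text
clock: 6.65
tcp_pos: [0.6272, -0.2834, 0.0498]
orientation: [-1.933, -2.473, 0.004]
contact_force: [-5.2, -0.5, 3.9]
grip_width: 0.0301
```

Emit:
send_rows([
  [0.2,0,0,0,0,0,0],
  [0.2,0,0,0,0,0,0],
  [0.2,0,0,0,0,0,0],
  [0.2,0,0,0,0,0,0],
  [0.2,0,0,0,0,0,0],
  [0.2,0,0,0,0,0,0],
])

```text
clock: 7.15
tcp_pos: [0.6213, -0.2855, 0.0492]
orientation: [-1.932, -2.464, 0.013]
contact_force: [-19.1, -1.3, 12.0]
grip_width: 0.0172
```

Emit:
send_rows([
  [0.1,0,0,0,0,0,0],
  [0.1,0,0,0,0,0,0],
  [0.1,0,0,0,0,0,0],
  [0.1,0,0,0,0,0,0],
  [0.1,0,0,0,0,0,0],
  [0.1,0,0,0,0,0,0],
], squeeze=2)

```text
clock: 7.65
tcp_pos: [0.6174, -0.2867, 0.0489]
orientation: [-1.931, -2.457, 0.019]
contact_force: [-27.4, -1.6, 18.9]
grip_width: 0.009
```

Emit:
send_rows([
  [0.5,0,0,0,0,0,0],
  [0.5,0,0,0,0,0,0],
  [0.5,0,0,0,0,0,0],
  [0.5,0,0,0,0,0,0],
  [0.5,0,0,0,0,0,0],
])

```text
clock: 8.07
tcp_pos: [0.6303, -0.282, 0.0501]
orientation: [1.932, 2.477, 0.001]
contact_force: [0.2, -1.2, -0.1]
grip_width: 0.0427
```

Emit:
send_rows([
  [0.2,0,0,0,0,0,0],
  [0.2,0,0,0,0,0,0],
  [0.2,0,0,0,0,0,0],
  [0.2,0,0,0,0,0,0],
  [0.2,0,0,0,0,0,0],
  [0.2,0,0,0,0,0,0],
  [0.2,0,0,0,0,0,0],
  [0.2,0,0,0,0,0,0],
])

```text
clock: 8.73
tcp_pos: [0.6213, -0.2853, 0.0492]
orientation: [-1.931, -2.464, 0.013]
contact_force: [-20.0, -0.2, 12.1]
grip_width: 0.0172
```

```bash
cat > rd.py <<'E'
from bench import r
import numpy as np
def rd(n=12):
    w=[];F=[]
    for i in range(n):
        r.grab_frame('top');o=r.get_obs();w.append(o['grip_width']*1e3);F.append(o['contact_force'])
    print('w',np.mean(w).round(3),'sd',np.std(w).round(3),'F',np.mean(F,0).round(2),'p',np.array(o['tcp_pos']).round(4))
E
python3 -c "
from rd import *
rd()"
```

```text
w 17.24 sd 0.228 F [-19.98  -1.75  12.39] p [ 0.6213 -0.2852  0.0492]
```

Emit:
send_rows([
  [0.5,0,0,0,0,0,0],
  [0.6,0,0,0,0,0,0],
  [0.6,0,0,0,0,0,0],
  [0.6,0,0,-0.2,0,0,0],
  [0.6,0,0,-0.466,0,0,0],
  [0.6,0,0,-0.466,0,0,0],
  [0.4,0,0,-0.466,0,0,0],
  [0.2,0,0,-0.466,0,0,0],
  [0.2,0,0,-0.466,0,0,0],
  [0.2,0,0,-0.466,0,0,0],
  [0.2,0,0,-0.466,0,0,0],
  [0.2,0,0,-0.466,0,0,0],
  [0.2,0,0,-0.466,0,0,0],
  [0.2,0,0,-0.466,0,0,0],
])

```text
clock: 10.5
tcp_pos: [0.6293, -0.2825, 0.1196]
orientation: [-1.933, -2.476, 0.0]
contact_force: [0.6, -0.7, 0.4]
grip_width: 0.0168
```

```bash
python3 -c "
from rd import *
rd()"
```

```text
w 17.09 sd 0.11 F [-0.02  0.02  0.05] p [ 0.6294 -0.2825  0.1199]
```

Emit:
send_rows([
  [0.75,0,0,0,0,0,0],
  [0.75,0,0,0,0,0,0],
  [0.75,0,0,0,0,0,0],
  [0.75,0,0,0,0,0,0],
  [0.75,0,0,0,0,0,0],
  [0.75,0,0,0,0,0,0],
  [0.55,0,0,0,0,0,0],
  [0.55,0,0,0,0,0,0],
  [0.55,0,0,0,0,0,0],
  [0.55,0,0,0,0,0,0],
  [0.55,0,0,0,0,0,0],
  [0.55,0,0,0,0,0,0],
  [0.55,0,0,0,0,0,0],
])

```text
clock: 12.18
tcp_pos: [0.6294, -0.2825, 0.1199]
orientation: [-1.933, -2.476, -0.0]
contact_force: [0.6, -0.2, -0.4]
grip_width: 0.0472
```

```bash
python3 -c "
from rd import *
rd()"
```

```text
w 46.976 sd 0.152 F [ 0.01  0.03 -0.06] p [ 0.6294 -0.2825  0.1199]
```

Measured results: the squeeze floor exceeds the cookie limit, because the force reached 33 N even at a squeeze of 2. The opening is accurate (width = 85.5 mm × value) and very stiff, at roughly 130 N/mm. So I'll grip the cookies by opening value, creeping in from about 0.539 in tiny steps with lift checks. I'll start with the cookie nearest the tin.

Run:
```python
from items import *
from plan import *
f=grab('top')
for b in items(f)[:5]: print('cookie',np.round(b,2),ray(f,[b[:2]],.011)[0].round(4))
plan([(.58,-.19,.10,14.4),(.5209,-.1002,.07,14.4),(.5209,-.1002,.011,14.4)])
```

```text
cookie [279.5  287.5   10.12   0.58] [0.4399 0.0051 0.011 ]
cookie [326.25 250.25  10.28   0.49] [ 0.5214 -0.1004  0.011 ]
cookie [276.95 247.3   10.14   0.56] [0.529  0.0101 0.011 ]
cookie [283.61 177.36   9.75   0.53] [ 0.6907 -0.0066  0.011 ]
cookie [385.   141.    13.45   0.42] [ 0.7795 -0.2489  0.011 ]
(0.58, -0.19, 0.1, 14.4) [0.678, -0.17, 0.133] [0.0, -0.0, -0.002] 
(0.5209, -0.1002, 0.07, 14.4) [0.678, -0.233, 0.2] [0.0, -0.0, -0.0] 
(0.5209, -0.1002, 0.011, 14.4) [-0.0, 0.0, 0.393] [0.0, -0.0, -0.0]
```

Emit:
send_rows([
  [0.68,0.678,-0.17,0.133,0,0,-0.002],
  [0.68,0.678,-0.17,0.133,0,0,-0.002],
  [0.68,0.678,-0.17,0.133,0,0,-0.002],
  [0.68,0.678,-0.17,0.133,0,0,-0.002],
  [0.68,0.678,-0.17,0.133,0,0,-0.002],
])

```text
clock: 13.25
tcp_pos: [0.5798, -0.1884, 0.0999]
orientation: [-1.922, -2.484, -0.0]
contact_force: [-0.3, -0.4, 0.4]
grip_width: 0.0579
```

Emit:
send_rows([
  [0.68,0.678,-0.233,0.2,0,0,0],
  [0.68,0.678,-0.233,0.2,0,0,0],
  [0.68,0.678,-0.233,0.2,0,0,0],
  [0.68,0.678,-0.233,0.2,0,0,0],
  [0.68,0.678,-0.233,0.2,0,0,0],
  [0.68,0.678,-0.233,0.2,0,0,0],
  [0.68,0.678,-0.233,0.2,0,0,0],
  [0.68,0.678,-0.233,0.2,0,0,0],
  [0.68,0.678,-0.233,0.2,0,0,0],
])

```text
clock: 14.0
tcp_pos: [0.5216, -0.1015, 0.0703]
orientation: [1.927, 2.48, 0.0]
contact_force: [0.0, 0.8, 0.5]
grip_width: 0.0582
```

Run:
```python
from plan import *
print(r.get_obs()['tcp_pos'])
plan([(.5211,-.1002,.011,14.4)])
```

```text
[ 0.52164108 -0.10149498  0.07026624]
(0.5211, -0.1002, 0.011, 14.4) [0.01, -0.002, 0.395] [0.0, 0.0, -0.001]
```

Emit:
send_rows([
  [0.68,0.01,-0.002,0.2,0,0,0],
  [0.68,0.01,-0.002,0.33,0,0,0],
  [0.68,0.01,-0.002,0.395,0,0,0],
  [0.68,0.01,-0.002,0.395,0,0,0],
  [0.68,0.01,-0.002,0.395,0,0,0],
  [0.62,0.01,-0.002,0.395,0,0,0],
  [0.58,0.01,-0.002,0.395,0,0,0],
  [0.56,0.01,-0.002,0.395,0,0,0],
  [0.55,0.01,-0.002,0.395,0,0,0],
  [0.545,0.01,-0.002,0.395,0,0,0],
  [0.542,0.01,-0.002,0.395,0,0,0],
  [0.54,0.01,-0.002,0.395,0,0,0],
  [0.539,0.01,-0.002,0.395,0,0,0],
  [0.5385,0.01,-0.002,0.395,0,0,0],
  [0.538,0.01,-0.002,0.395,0,0,0],
  [0.538,0.01,-0.002,0.395,0,0,0],
  [0.538,0.01,-0.002,0.395,0,0,0],
  [0.538,0.01,-0.002,0.395,0,0,0],
])

```text
clock: 15.5
tcp_pos: [0.5203, -0.0988, 0.0107]
orientation: [1.926, 2.482, 0.0]
contact_force: [0.1, 0.3, 0.3]
grip_width: 0.046
```

Emit:
send_rows([
  [0.538,0,0,-0.05,0,0,0],
  [0.538,0,0,-0.1,0,0,0],
  [0.538,0,0,-0.15,0,0,0],
  [0.538,0,0,-0.2,0,0,0],
  [0.538,0,0,-0.2,0,0,0],
  [0.538,0,0,-0.2,0,0,0],
])

```text
clock: 16.0
tcp_pos: [0.5207, -0.0988, 0.0415]
orientation: [1.925, 2.481, 0.001]
contact_force: [-0.1, 0.6, -1.1]
grip_width: 0.0458
```

Run:
```python
from h import *
print(r.get_obs()['tcp_pos'],r.get_obs()['grip_width'])
g=grab('scene')
p=proj(g,[(.521,-.1,.011),(.521,-.1,.041)]);print(p)
u,v=p[0].astype(int)
a=cv2.resize(g['pixels'][v-60:v+60,u-80:u+80],None,fx=4,fy=4,interpolation=cv2.INTER_CUBIC)
cv2.imwrite('pics/l1.png',a[:,:,::-1])
```

```text
[ 0.52074221 -0.09878957  0.04146921] 0.045846903774431846
[[277.32302534 167.8722584 ]
 [277.46321205 157.95715403]]
```

View pics/l1.png

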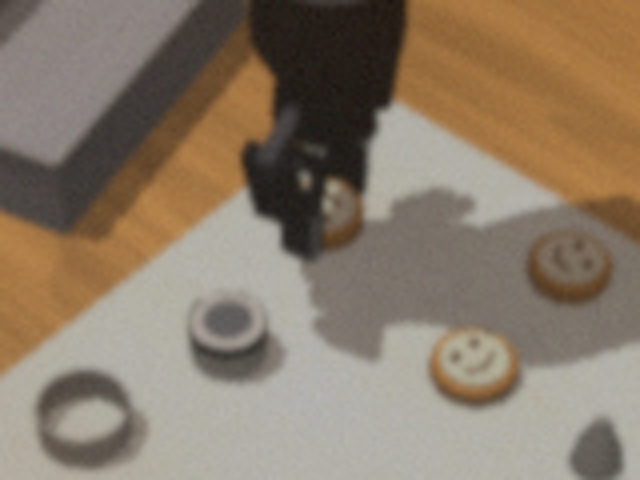

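The cookie at crop (325,212) sits above its table position at (320,240), and its lower edge is at 247 rather than about 278. So it is lifted at opening 0.538. I'll carry it low, with its underside below 8 cm, to tin slot (47,31).

Run:
```python
from plan import *
plan([(.5207,-.0988,.088,14.4),(.54,-.19,.088,14.4),(.5533,-.2663,.088,14.4)])
```

```text
(0.5207, -0.0988, 0.088, 14.4) [-0.001, 0.002, -0.313] [0.0, 0.0, 0.0] 
(0.54, -0.19, 0.088, 14.4) [-0.621, -0.026, -0.0] [0.0, 0.0, 0.0] 
(0.5533, -0.2663, 0.088, 14.4) [-0.515, -0.041, -0.0] [0.0, 0.0, 0.0]
```

Emit:
send_rows([
  [0.538,0,0,-0.08,0,0,0],
  [0.538,0,0,-0.17,0,0,0],
  [0.538,0,0,-0.26,0,0,0],
  [0.538,0,0,-0.313,0,0,0],
  [0.538,0,0,-0.313,0,0,0],
  [0.538,-0.08,0,-0.313,0,0,0],
  [0.538,-0.2,-0.01,-0.313,0,0,0],
  [0.538,-0.33,-0.015,-0.313,0,0,0],
  [0.538,-0.46,-0.02,-0.313,0,0,0],
  [0.538,-0.57,-0.025,-0.313,0,0,0],
  [0.538,-0.621,-0.026,-0.313,0,0,0],
  [0.538,-0.621,-0.026,-0.313,0,0,0],
])

```text
clock: 17.05
tcp_pos: [0.5391, -0.1928, 0.0871]
orientation: [1.93, 2.479, -0.002]
contact_force: [-0.3, 0.2, -0.1]
grip_width: 0.046
```

Emit:
send_rows([
  [0.538,-0.07,-0.005,0,0,0,0],
  [0.538,-0.18,-0.015,0,0,0,0],
  [0.538,-0.3,-0.025,0,0,0,0],
  [0.538,-0.42,-0.035,0,0,0,0],
  [0.538,-0.49,-0.04,0,0,0,0],
  [0.538,-0.515,-0.041,0,0,0,0],
  [0.538,-0.515,-0.041,0,0,0,0],
  [0.538,-0.515,-0.041,0,0,0,0],
  [0.538,-0.515,-0.041,0,0,0,0],
])

```text
clock: 17.8
tcp_pos: [0.5529, -0.2648, 0.0874]
orientation: [-1.923, -2.483, -0.001]
contact_force: [0.5, 0.0, -0.8]
grip_width: 0.0458
```

Run:
```python
from h import *
g=grab('scene');t=grab('top')
o=r.get_obs();print(o['tcp_pos'],o['grip_width'])
p=proj(g,[o['tcp_pos']])[0].astype(int);q=proj(t,[o['tcp_pos']])[0].astype(int);print(p,q)
a=cv2.resize(g['pixels'][p[1]-50:p[1]+60,p[0]-60:p[0]+60],None,fx=3.3,fy=3.3,interpolation=cv2.INTER_CUBIC)
b=cv2.resize(t['pixels'][q[1]-50:q[1]+60,q[0]-60:q[0]+60],None,fx=3.3,fy=3.3,interpolation=cv2.INTER_CUBIC)
cv2.imwrite('pics/l2.png',np.hstack([a,b])[:,:,::-1])
from plan import *
plan([(.5533,-.2663,.088,14.4),(.5533,-.2663,.0155,14.4)])
```

```text
[ 0.55292437 -0.2649895   0.08752582] 0.04583844786879712
[209 113] [408 230]
(0.5533, -0.2663, 0.088, 14.4) [-0.009, 0.0, -0.003] [-0.0, -0.0, 0.0] 
(0.5533, -0.2663, 0.0155, 14.4) [-0.001, 0.0, 0.483] [-0.0, -0.0, 0.0]
```

View pics/l2.png

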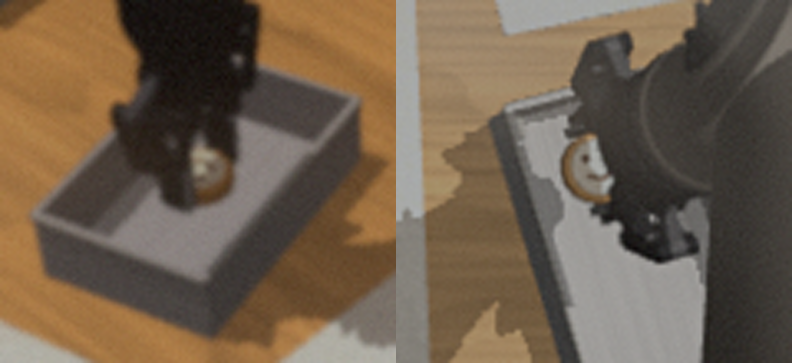

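The cookie is held level between the fingers over the tin, at about (210,175) in the scene half. I'll lower it, release it and rise.

Emit:
send_rows([
  [0.538,-0.009,0,0.1,0,0,0],
  [0.538,-0.009,0,0.22,0,0,0],
  [0.538,-0.009,0,0.34,0,0,0],
  [0.538,-0.009,0,0.42,0,0,0],
  [0.538,-0.009,0,0.46,0,0,0],
  [0.538,-0.009,0,0.48,0,0,0],
  [0.538,-0.009,0,0.48,0,0,0],
  [0.538,-0.009,0,0.48,0,0,0],
  [0.538,-0.009,0,0.48,0,0,0],
  [0.56,-0.009,0,0.48,0,0,0],
  [0.6,-0.009,0,0.48,0,0,0],
  [0.64,-0.009,0,0.48,0,0,0],
  [0.64,-0.009,0,0.48,0,0,0],
  [0.64,-0.009,0,0.35,0,0,0],
  [0.64,-0.009,0,0.1,0,0,0],
  [0.64,-0.009,0,-0.1,0,0,0],
  [0.64,-0.009,0,-0.1,0,0,0],
  [0.64,-0.009,0,-0.1,0,0,0],
])

```text
clock: 19.4
tcp_pos: [0.5549, -0.2681, 0.1052]
orientation: [1.922, 2.479, 0.003]
contact_force: [-0.0, -0.4, -0.3]
grip_width: 0.0549
```

Run:
```python
from plan import *
print(r.get_obs()['tcp_pos'])
plan([(.54,-.14,.1,14.4),(.529,.0,.08,14.4),(.529,.01,.011,14.4)])
```

```text
[ 0.55489201 -0.26812893  0.10519895]
(0.54, -0.14, 0.1, 14.4) [0.852, 0.116, 0.033] [0.001, 0.001, 0.0] 
(0.529, 0.0, 0.08, 14.4) [0.922, 0.161, 0.134] [0.0, -0.0, 0.0] 
(0.529, 0.01, 0.011, 14.4) [0.065, 0.017, 0.46] [0.0, -0.0, 0.0]
```

Emit:
send_rows([
  [0.66,0.4,0.05,0.033,0,0,0],
  [0.68,0.852,0.116,0.033,0,0,0],
  [0.68,0.852,0.116,0.033,0,0,0],
  [0.68,0.852,0.116,0.033,0,0,0],
  [0.68,0.852,0.116,0.033,0,0,0],
  [0.68,0.852,0.116,0.033,0,0,0],
])

```text
clock: 19.9
tcp_pos: [0.538, -0.1395, 0.0972]
orientation: [-1.924, -2.483, 0.001]
contact_force: [-0.7, -0.6, -0.5]
grip_width: 0.0578
```

Emit:
send_rows([
  [0.68,0.5,0.1,0.134,0,0,0],
  [0.68,0.987,0.178,0.2,0,0,0],
  [0.68,0.987,0.178,0.2,0,0,0],
  [0.68,0.987,0.178,0.2,0,0,0],
  [0.68,0.987,0.178,0.2,0,0,0],
  [0.68,0.987,0.178,0.2,0,0,0],
  [0.68,0.987,0.178,0.2,0,0,0],
  [0.68,0.987,0.178,0.2,0,0,0],
  [0.68,0.987,0.178,0.2,0,0,0],
])

```text
clock: 20.65
tcp_pos: [0.5277, 0.0082, 0.0679]
orientation: [1.929, 2.478, -0.0]
contact_force: [-0.0, 0.5, 0.1]
grip_width: 0.058
```

Run:
```python
from plan import *
print(r.get_obs()['tcp_pos'])
plan([(.529,.01,.011,14.4),(.529,.01,.088,14.4),(.54,-.13,.088,14.4),(.5687,-.25,.088,14.4),(.5687,-.3263,.088,14.4)])
from h import *
f=grab('top');P=f['pixels'];q=proj(f,[(.5155,-.308,.01)])[0].astype(int)
from items import items
for b in items(f): print('cookie',np.round(b,2),ray(f,[b[:2]],.011)[0].round(4))
```

```text
[0.52768611 0.00817028 0.06788717]
(0.529, 0.01, 0.011, 14.4) [0.01, 0.011, 0.379] [0.0, 0.0, -0.001] 
(0.529, 0.01, 0.088, 14.4) [-0.0, 0.001, -0.513] [0.0, 0.0, -0.0] 
(0.54, -0.13, 0.088, 14.4) [-0.923, -0.161, 0.001] [0.0, 0.0, -0.0] 
(0.5687, -0.25, 0.088, 14.4) [-0.822, -0.013, 0.0] [0.0, 0.0, -0.0] 
(0.5687, -0.3263, 0.088, 14.4) [-0.493, -0.127, 0.001] [0.0, 0.0, -0.0] 
cookie [400.   235.    10.     0.59] [ 0.5543 -0.2703  0.011 ]
cookie [283.61 177.36   9.75   0.53] [ 0.6907 -0.0066  0.011 ]
cookie [385.   141.    13.45   0.42] [ 0.7795 -0.2489  0.011 ]
cookie [407.   114.    13.04   0.49] [ 0.8492 -0.308   0.011 ]
cookie [4.695e+02 1.120e+02 1.209e+01 4.300e-01] [ 0.8573 -0.4678  0.011 ]
```

Emit:
send_rows([
  [0.68,0.01,0.011,0.2,0,0,0],
  [0.68,0.01,0.011,0.32,0,0,0],
  [0.68,0.01,0.011,0.379,0,0,0],
  [0.68,0.01,0.011,0.379,0,0,0],
  [0.68,0.01,0.011,0.379,0,0,0],
  [0.62,0.01,0.011,0.379,0,0,0],
  [0.58,0.01,0.011,0.379,0,0,0],
  [0.56,0.01,0.011,0.379,0,0,0],
  [0.55,0.01,0.011,0.379,0,0,0],
  [0.545,0.01,0.011,0.379,0,0,0],
  [0.542,0.01,0.011,0.379,0,0,0],
  [0.54,0.01,0.011,0.379,0,0,0],
  [0.539,0.01,0.011,0.379,0,0,0],
  [0.5385,0.01,0.011,0.379,0,0,0],
  [0.538,0.01,0.011,0.379,0,0,0],
  [0.538,0.01,0.011,0.379,0,0,0],
  [0.538,0.01,0.011,0.379,0,0,0],
  [0.538,0.01,0.011,0.379,0,0,0],
])

```text
clock: 22.2
tcp_pos: [0.5286, 0.0124, 0.0108]
orientation: [-1.926, -2.482, -0.0]
contact_force: [0.3, -0.5, 0.5]
grip_width: 0.0461
```

Emit:
send_rows([
  [0.538,0,0,-0.05,0,0,0],
  [0.538,0,0,-0.13,0,0,0],
  [0.538,0,0,-0.23,0,0,0],
  [0.538,0,0,-0.33,0,0,0],
  [0.538,0,0,-0.43,0,0,0],
  [0.538,0,0,-0.51,0,0,0],
  [0.538,0,0,-0.51,0,0,0],
  [0.538,0,0,-0.51,0,0,0],
])

```text
clock: 22.87
tcp_pos: [0.529, 0.0125, 0.0882]
orientation: [1.925, 2.481, 0.002]
contact_force: [-0.6, 0.1, -0.7]
grip_width: 0.0461
```

```bash
cat > held.py <<'E'
from h import *
g=grab('scene');o=r.get_obs();p=np.array(o['tcp_pos']);print(p.round(4),round(o['grip_width'],5))
hsv=cv2.cvtColor(g['pixels'],cv2.COLOR_RGB2HSV)
# white icing + tan pixels along column under the fingers: at cookie height (held) vs on table
for nm,z in(('held',p[2]+.003),('table',.013)):
    u,v=proj(g,[(p[0],p[1],z)])[0].astype(int);s=hsv[v-8:v+12,u-12:u+14]
    print(nm,(u,v),'tan',((s[:,:,1]>70)&(s[:,:,0]<30)&(s[:,:,2]>60)).sum())
E
python3 held.py
python3 - <<'E'
from plan import *
plan([(.54,-.13,.088,14.4),(.5687,-.25,.088,14.4),(.5687,-.3263,.088,14.4)])
E
```

```text
[0.5284 0.0125 0.0875] 0.04574
held (np.int64(319), np.int64(169)) tan 131
table (np.int64(316), np.int64(195)) tan 0
(0.54, -0.13, 0.088, 14.4) [-0.939, -0.162, -0.004] [0.0, -0.0, 0.0] 
(0.5687, -0.25, 0.088, 14.4) [-0.823, -0.013, 0.0] [0.0, -0.0, 0.0] 
(0.5687, -0.3263, 0.088, 14.4) [-0.492, -0.127, -0.0] [0.0, -0.0, 0.0]
```

Held: tan pixels show at the lifted height and none at the table height. I'll carry it to slot (47,-31).

Emit:
send_rows([
  [0.538,-0.07,-0.01,0,0,0,0],
  [0.538,-0.2,-0.035,0,0,0,0],
  [0.538,-0.37,-0.065,0,0,0,0],
  [0.538,-0.54,-0.095,0,0,0,0],
  [0.538,-0.71,-0.12,0,0,0,0],
  [0.538,-0.86,-0.15,0,0,0,0],
  [0.538,-0.939,-0.162,0,0,0,0],
  [0.538,-0.939,-0.162,0,0,0,0],
])

```text
clock: 23.58
tcp_pos: [0.5393, -0.1342, 0.0868]
orientation: [1.932, 2.477, -0.003]
contact_force: [0.3, 0.1, -0.4]
grip_width: 0.0458
```

Emit:
send_rows([
  [0.538,-0.07,0,0,0,0,0],
  [0.538,-0.2,-0.005,0,0,0,0],
  [0.538,-0.36,-0.007,0,0,0,0],
  [0.538,-0.52,-0.01,0,0,0,0],
  [0.538,-0.68,-0.012,0,0,0,0],
  [0.538,-0.79,-0.013,0,0,0,0],
  [0.538,-0.823,-0.013,0,0,0,0],
  [0.538,-0.823,-0.013,0,0,0,0],
])

```text
clock: 24.25
tcp_pos: [0.569, -0.2506, 0.087]
orientation: [-1.926, -2.482, 0.0]
contact_force: [-0.1, -0.7, -0.9]
grip_width: 0.0459
```

Emit:
send_rows([
  [0.538,-0.07,-0.02,0,0,0,0],
  [0.538,-0.18,-0.05,0,0,0,0],
  [0.538,-0.3,-0.08,0,0,0,0],
  [0.538,-0.42,-0.11,0,0,0,0],
  [0.538,-0.492,-0.127,0,0,0,0],
  [0.538,-0.492,-0.127,0,0,0,0],
  [0.538,-0.492,-0.127,0,0,0,0],
  [0.538,-0.492,-0.127,0,0,0,0],
])

```text
clock: 24.92
tcp_pos: [0.569, -0.3244, 0.087]
orientation: [-1.923, -2.483, -0.002]
contact_force: [-0.1, -0.2, -1.1]
grip_width: 0.0461
```

```bash
python3 held.py
python3 - <<'E'
from plan import *
plan([(.5687,-.3263,.0155,14.4)])
E
```

```text
[ 0.5691 -0.3243  0.0871] 0.04566
held (np.int64(185), np.int64(104)) tan 199
table (np.int64(189), np.int64(131)) tan 11
(0.5687, -0.3263, 0.0155, 14.4) [-0.013, -0.006, 0.477] [0.0, -0.0, 0.001]
```

Emit:
send_rows([
  [0.538,-0.013,-0.006,0.1,0,0,0],
  [0.538,-0.013,-0.006,0.22,0,0,0],
  [0.538,-0.013,-0.006,0.34,0,0,0],
  [0.538,-0.013,-0.006,0.42,0,0,0],
  [0.538,-0.013,-0.006,0.46,0,0,0],
  [0.538,-0.013,-0.006,0.476,0,0,0],
  [0.538,-0.013,-0.006,0.476,0,0,0],
  [0.538,-0.013,-0.006,0.476,0,0,0],
  [0.538,-0.013,-0.006,0.476,0,0,0],
  [0.56,-0.013,-0.006,0.476,0,0,0],
  [0.6,-0.013,-0.006,0.476,0,0,0],
  [0.64,-0.013,-0.006,0.476,0,0,0],
  [0.64,-0.013,-0.006,0.476,0,0,0],
  [0.64,-0.013,-0.006,0.35,0,0,0],
  [0.64,-0.013,-0.006,0.1,0,0,0],
  [0.64,-0.013,-0.006,-0.1,0,0,0],
  [0.64,-0.013,-0.006,-0.1,0,0,0],
  [0.64,-0.013,-0.006,-0.1,0,0,0],
])

```text
clock: 26.47
tcp_pos: [0.5705, -0.3288, 0.1048]
orientation: [1.921, 2.479, 0.003]
contact_force: [-0.4, -0.0, -0.2]
grip_width: 0.0546
```

Run:
```python
from plan import *
print(r.get_obs()['tcp_pos'])
plan([(.53,-.2,.1,14.4),(.48,-.07,.09,14.4),(.44,.0047,.07,14.4)])
```

```text
[ 0.57051512 -0.32879879  0.10480816]
(0.53, -0.2, 0.1, 14.4) [0.899, -0.048, 0.029] [0.001, 0.001, 0.0] 
(0.48, -0.07, 0.09, 14.4) [0.922, -0.106, 0.067] [0.0, -0.0, 0.0] 
(0.44, 0.0047, 0.07, 14.4) [0.549, -0.134, 0.133] [0.0, -0.0, 0.0]
```

Emit:
send_rows([
  [0.66,0.4,-0.02,0.029,0,0,0],
  [0.68,0.899,-0.048,0.029,0,0,0],
  [0.68,0.899,-0.048,0.029,0,0,0],
  [0.68,0.899,-0.048,0.029,0,0,0],
  [0.68,0.899,-0.048,0.029,0,0,0],
  [0.68,0.899,-0.048,0.029,0,0,0],
])

```text
clock: 26.97
tcp_pos: [0.5279, -0.1989, 0.0974]
orientation: [-1.923, -2.484, 0.0]
contact_force: [-0.0, -0.1, -0.3]
grip_width: 0.0581
```

Emit:
send_rows([
  [0.68,0.922,-0.106,0.067,0,0,0],
  [0.68,0.922,-0.106,0.067,0,0,0],
  [0.68,0.922,-0.106,0.067,0,0,0],
  [0.68,0.922,-0.106,0.067,0,0,0],
  [0.68,0.922,-0.106,0.067,0,0,0],
  [0.68,0.922,-0.106,0.067,0,0,0],
])

```text
clock: 27.47
tcp_pos: [0.4788, -0.0705, 0.0879]
orientation: [1.925, 2.481, -0.0]
contact_force: [0.4, 0.5, 0.9]
grip_width: 0.0578
```

Emit:
send_rows([
  [0.68,0.549,-0.134,0.133,0,0,0],
  [0.68,0.549,-0.134,0.133,0,0,0],
  [0.68,0.549,-0.134,0.133,0,0,0],
  [0.68,0.549,-0.134,0.133,0,0,0],
  [0.68,0.549,-0.134,0.133,0,0,0],
  [0.68,0.549,-0.134,0.133,0,0,0],
  [0.68,0.549,-0.134,0.133,0,0,0],
  [0.68,0.549,-0.134,0.133,0,0,0],
])

```text
clock: 28.13
tcp_pos: [0.439, 0.0037, 0.0683]
orientation: [1.928, 2.479, 0.001]
contact_force: [0.7, -0.0, 1.0]
grip_width: 0.0581
```

Run:
```python
from plan import *
print(r.get_obs()['tcp_pos'])
plan([(.44,.0047,.011,14.4)])
from h import *
from items import items
for n in('top','scene'):
  f=grab(n)
  for b in items(f)[:6]: print('cookie',np.round(b,2),ray(f,[b[:2]],.011)[0].round(4))
```

```text
[0.43904723 0.00369056 0.06826988]
(0.44, 0.0047, 0.011, 14.4) [0.005, 0.007, 0.382] [0.0, 0.0, -0.001] 
cookie [400.   235.    10.     0.58] [ 0.5543 -0.2703  0.011 ]
cookie [425.   229.    10.     0.55] [ 0.5675 -0.3299  0.011 ]
cookie [283.61 177.36   9.75   0.53] [ 0.6907 -0.0066  0.011 ]
cookie [385.   141.    13.45   0.42] [ 0.7795 -0.2489  0.011 ]
cookie [407.   114.    13.04   0.49] [ 0.8492 -0.308   0.011 ]
cookie [4.695e+02 1.120e+02 1.209e+01 4.200e-01] [ 0.8573 -0.4678  0.011 ]
cookie [9.15e+01 2.09e+02 1.44e+01 5.00e-02] [ 0.8538 -0.3027  0.011 ]
cookie [1.375e+02 2.045e+02 1.681e+01 4.000e-02] [ 0.7851 -0.243   0.011 ]
cookie [4.250e+01 1.730e+02 1.656e+01 1.200e-01] [ 0.8642 -0.4628  0.011 ]
cookie [463.5   14.    16.77   0.  ] [-0.3255 -0.1046  0.011 ]
cookie [510.    14.    14.87   0.  ] [-0.4238 -0.001   0.011 ]
```

Two cookies are in the tin where planned. Now the third.

Emit:
send_rows([
  [0.68,0.005,0.007,0.2,0,0,0],
  [0.68,0.005,0.007,0.32,0,0,0],
  [0.68,0.005,0.007,0.381,0,0,0],
  [0.68,0.005,0.007,0.381,0,0,0],
  [0.68,0.005,0.007,0.381,0,0,0],
  [0.62,0.005,0.007,0.381,0,0,0],
  [0.58,0.005,0.007,0.381,0,0,0],
  [0.56,0.005,0.007,0.381,0,0,0],
  [0.55,0.005,0.007,0.381,0,0,0],
  [0.545,0.005,0.007,0.381,0,0,0],
  [0.542,0.005,0.007,0.381,0,0,0],
  [0.54,0.005,0.007,0.381,0,0,0],
  [0.539,0.005,0.007,0.381,0,0,0],
  [0.5385,0.005,0.007,0.381,0,0,0],
  [0.538,0.005,0.007,0.381,0,0,0],
  [0.538,0.005,0.007,0.381,0,0,0],
  [0.538,0.005,0.007,0.381,0,0,0],
  [0.538,0.005,0.007,0.381,0,0,0],
])

```text
clock: 29.73
tcp_pos: [0.439, 0.0061, 0.0108]
orientation: [-1.926, -2.482, -0.0]
contact_force: [0.8, 0.0, 0.8]
grip_width: 0.0453
```

Emit:
send_rows([
  [0.538,0,0,-0.05,0,0,0],
  [0.538,0,0,-0.13,0,0,0],
  [0.538,0,0,-0.23,0,0,0],
  [0.538,0,0,-0.33,0,0,0],
  [0.538,0,0,-0.43,0,0,0],
  [0.538,0,0,-0.51,0,0,0],
  [0.538,0,0,-0.51,0,0,0],
  [0.538,0,0,-0.51,0,0,0],
])

```text
clock: 30.4
tcp_pos: [0.4393, 0.0063, 0.0879]
orientation: [1.925, 2.482, 0.002]
contact_force: [-0.2, -0.2, -0.4]
grip_width: 0.046
```

```bash
python3 held.py
python3 - <<'E'
from plan import *
plan([(.45,-.12,.088,14.4),(.46,-.22,.088,14.4),(.4623,-.2897,.088,14.4)])
E
```

```text
[0.4388 0.0062 0.0873] 0.04574
held (np.int64(344), np.int64(144)) tan 214
table (np.int64(340), np.int64(170)) tan 18
(0.45, -0.12, 0.088, 14.4) [-0.833, -0.137, -0.005] [0.0, -0.0, 0.0] 
(0.46, -0.22, 0.088, 14.4) [-0.663, -0.101, 0.0] [0.0, -0.0, 0.0] 
(0.4623, -0.2897, 0.088, 14.4) [-0.454, -0.101, -0.0] [0.0, -0.0, 0.0]
```

Emit:
send_rows([
  [0.538,-0.07,-0.01,0,0,0,0],
  [0.538,-0.2,-0.035,0,0,0,0],
  [0.538,-0.36,-0.06,0,0,0,0],
  [0.538,-0.52,-0.085,0,0,0,0],
  [0.538,-0.68,-0.11,0,0,0,0],
  [0.538,-0.79,-0.13,0,0,0,0],
  [0.538,-0.833,-0.137,0,0,0,0],
  [0.538,-0.833,-0.137,0,0,0,0],
])

```text
clock: 31.12
tcp_pos: [0.4495, -0.1215, 0.0867]
orientation: [-1.929, -2.479, 0.002]
contact_force: [0.4, -0.7, -0.1]
grip_width: 0.0463
```

Emit:
send_rows([
  [0.538,-0.07,-0.01,0,0,0,0],
  [0.538,-0.2,-0.03,0,0,0,0],
  [0.538,-0.36,-0.055,0,0,0,0],
  [0.538,-0.52,-0.08,0,0,0,0],
  [0.538,-0.62,-0.095,0,0,0,0],
  [0.538,-0.663,-0.101,0,0,0,0],
  [0.538,-0.663,-0.101,0,0,0,0],
])

```text
clock: 31.7
tcp_pos: [0.4602, -0.2209, 0.0872]
orientation: [1.927, 2.481, -0.0]
contact_force: [-0.0, 0.2, -0.9]
grip_width: 0.046
```

Emit:
send_rows([
  [0.538,-0.07,-0.015,0,0,0,0],
  [0.538,-0.18,-0.04,0,0,0,0],
  [0.538,-0.3,-0.067,0,0,0,0],
  [0.538,-0.4,-0.09,0,0,0,0],
  [0.538,-0.454,-0.101,0,0,0,0],
  [0.538,-0.454,-0.101,0,0,0,0],
  [0.538,-0.454,-0.101,0,0,0,0],
  [0.538,-0.454,-0.101,0,0,0,0],
])

```text
clock: 32.37
tcp_pos: [0.4625, -0.2883, 0.0871]
orientation: [-1.923, -2.483, -0.001]
contact_force: [-1.1, 0.6, -0.1]
grip_width: 0.0458
```

```bash
python3 held.py
python3 - <<'E'
from plan import *
plan([(.4623,-.2897,.0155,14.4)])
E
```

```text
[ 0.4626 -0.2883  0.0871] 0.04617
held (np.int64(231), np.int64(88)) tan 186
table (np.int64(233), np.int64(115)) tan 3
(0.4623, -0.2897, 0.0155, 14.4) [-0.009, -0.004, 0.478] [-0.0, -0.0, 0.001]
```

Emit:
send_rows([
  [0.538,-0.009,-0.004,0.1,0,0,0],
  [0.538,-0.009,-0.004,0.22,0,0,0],
  [0.538,-0.009,-0.004,0.34,0,0,0],
  [0.538,-0.009,-0.004,0.42,0,0,0],
  [0.538,-0.009,-0.004,0.46,0,0,0],
  [0.538,-0.009,-0.004,0.476,0,0,0],
  [0.538,-0.009,-0.004,0.476,0,0,0],
  [0.538,-0.009,-0.004,0.476,0,0,0],
  [0.538,-0.009,-0.004,0.476,0,0,0],
  [0.56,-0.009,-0.004,0.476,0,0,0],
  [0.6,-0.009,-0.004,0.476,0,0,0],
  [0.64,-0.009,-0.004,0.476,0,0,0],
  [0.64,-0.009,-0.004,0.476,0,0,0],
  [0.64,-0.009,-0.004,0.35,0,0,0],
  [0.64,-0.009,-0.004,0.1,0,0,0],
  [0.64,-0.009,-0.004,-0.1,0,0,0],
  [0.64,-0.009,-0.004,-0.1,0,0,0],
  [0.64,-0.009,-0.004,-0.1,0,0,0],
])

```text
clock: 33.92
tcp_pos: [0.4626, -0.292, 0.1041]
orientation: [1.924, 2.479, 0.001]
contact_force: [-0.5, -0.2, -0.5]
grip_width: 0.0547
```

Run:
```python
from plan import *
print(r.get_obs()['tcp_pos'])
plan([(.53,-.18,.11,14.4),(.62,-.08,.11,14.4),(.6909,-.0067,.07,14.4)])
```

```text
[ 0.46257923 -0.29200676  0.10410451]
(0.53, -0.18, 0.11, 14.4) [0.612, 0.621, -0.039] [0.001, 0.001, -0.0] 
(0.62, -0.08, 0.11, 14.4) [0.497, 0.746, 0.0] [-0.0, -0.0, -0.0] 
(0.6909, -0.0067, 0.07, 14.4) [0.356, 0.58, 0.267] [-0.0, -0.0, -0.0]
```

Emit:
send_rows([
  [0.66,0.25,0.25,-0.039,0,0,0],
  [0.68,0.612,0.621,-0.039,0,0,0],
  [0.68,0.612,0.621,-0.039,0,0,0],
  [0.68,0.612,0.621,-0.039,0,0,0],
  [0.68,0.612,0.621,-0.039,0,0,0],
  [0.68,0.612,0.621,-0.039,0,0,0],
])

```text
clock: 34.42
tcp_pos: [0.5284, -0.1789, 0.107]
orientation: [-1.923, -2.482, 0.003]
contact_force: [-0.8, -0.5, -0.3]
grip_width: 0.0579
```

Emit:
send_rows([
  [0.68,0.497,0.746,0,0,0,0],
  [0.68,0.497,0.746,0,0,0,0],
  [0.68,0.497,0.746,0,0,0,0],
  [0.68,0.497,0.746,0,0,0,0],
  [0.68,0.497,0.746,0,0,0,0],
  [0.68,0.497,0.746,0,0,0,0],
])

```text
clock: 34.92
tcp_pos: [0.6183, -0.0809, 0.1073]
orientation: [-1.927, -2.48, 0.003]
contact_force: [-0.1, -0.2, 0.3]
grip_width: 0.0581
```

Emit:
send_rows([
  [0.68,0.356,0.58,0.267,0,0,0],
  [0.68,0.356,0.58,0.267,0,0,0],
  [0.68,0.356,0.58,0.267,0,0,0],
  [0.68,0.356,0.58,0.267,0,0,0],
  [0.68,0.356,0.58,0.267,0,0,0],
  [0.68,0.356,0.58,0.267,0,0,0],
  [0.68,0.356,0.58,0.267,0,0,0],
  [0.68,0.356,0.58,0.267,0,0,0],
])

```text
clock: 35.58
tcp_pos: [0.6897, -0.0087, 0.0689]
orientation: [1.929, 2.478, -0.001]
contact_force: [-0.6, -0.8, -0.4]
grip_width: 0.0582
```

Run:
```python
from plan import *
print(r.get_obs()['tcp_pos'])
plan([(.6909,-.0067,.011,14.4)])
from h import *
from items import items
f=grab('top')
for b in items(f)[:6]: print('cookie',np.round(b,2),ray(f,[b[:2]],.011)[0].round(4))
g=grab('scene','s4.png')
```

```text
[ 0.68974192 -0.00865646  0.06887193]
(0.6909, -0.0067, 0.011, 14.4) [0.011, 0.011, 0.386] [-0.0, 0.0, -0.001] 
cookie [411.5  274.5   10.12   0.57] [ 0.4646 -0.2917  0.011 ]
cookie [400.   235.    10.     0.59] [ 0.5543 -0.2703  0.011 ]
cookie [424.96 229.04  10.01   0.55] [ 0.5674 -0.3298  0.011 ]
cookie [385.   141.    13.45   0.42] [ 0.7795 -0.2489  0.011 ]
cookie [407.   114.    13.04   0.5 ] [ 0.8492 -0.308   0.011 ]
cookie [4.6943e+02 1.1195e+02 1.2060e+01 4.3000e-01] [ 0.8574 -0.4677  0.011 ]
```

View pics/s4.png

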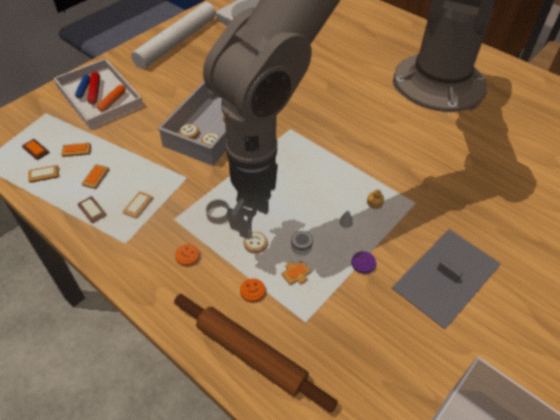

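The cookie is at (255,242), and three are in the tin. The left tub has been knocked from (318,242) to (302,239), so I need to check it is clear of the fingers.

Run:
```python
from h import *
g=grab('scene'); print(ray(g,[(302,237),(318,240),(255,241)],.026).round(3), ray(g,[(255,241)],.013).round(3))
```

```text
[[0.636 0.063 0.026]
 [0.622 0.089 0.026]
 [0.702 0.003 0.026]] [[ 0.695 -0.004  0.013]]
```

Emit:
send_rows([
  [0.68,0.011,0.011,0.2,0,0,0],
  [0.68,0.011,0.011,0.32,0,0,0],
  [0.68,0.011,0.011,0.386,0,0,0],
  [0.68,0.011,0.011,0.386,0,0,0],
  [0.68,0.011,0.011,0.386,0,0,0],
  [0.62,0.011,0.011,0.386,0,0,0],
  [0.58,0.011,0.011,0.386,0,0,0],
  [0.56,0.011,0.011,0.386,0,0,0],
  [0.55,0.011,0.011,0.386,0,0,0],
  [0.545,0.011,0.011,0.386,0,0,0],
  [0.542,0.011,0.011,0.386,0,0,0],
  [0.54,0.011,0.011,0.386,0,0,0],
  [0.539,0.011,0.011,0.386,0,0,0],
  [0.5385,0.011,0.011,0.386,0,0,0],
  [0.538,0.011,0.011,0.386,0,0,0],
  [0.538,0.011,0.011,0.386,0,0,0],
  [0.538,0.011,0.011,0.386,0,0,0],
  [0.538,0.011,0.011,0.386,0,0,0],
])

```text
clock: 37.23
tcp_pos: [0.6916, -0.0038, 0.0103]
orientation: [1.926, 2.482, 0.0]
contact_force: [-0.3, 0.1, 0.1]
grip_width: 0.0458
```

Emit:
send_rows([
  [0.538,0,0,-0.05,0,0,0],
  [0.538,0,0,-0.13,0,0,0],
  [0.538,0,0,-0.23,0,0,0],
  [0.538,0,0,-0.33,0,0,0],
  [0.538,0,0,-0.43,0,0,0],
  [0.538,0,0,-0.51,0,0,0],
  [0.538,0,0,-0.51,0,0,0],
  [0.538,0,0,-0.51,0,0,0],
])

```text
clock: 37.9
tcp_pos: [0.6923, -0.0038, 0.0881]
orientation: [1.925, 2.481, 0.003]
contact_force: [-0.6, 0.2, -1.2]
grip_width: 0.0461
```

```bash
python3 held.py
python3 - <<'E'
from plan import *
plan([(.64,-.12,.088,14.4),(.56,-.24,.088,14.4),(.4777,-.3497,.088,14.4)])
E
```

```text
[ 0.6915 -0.0037  0.0869] 0.0462
held (np.int64(255), np.int64(214)) tan 86
table (np.int64(256), np.int64(239)) tan 0
(0.64, -0.12, 0.088, 14.4) [-0.666, -0.525, -0.007] [0.0, -0.0, 0.0] 
(0.56, -0.24, 0.088, 14.4) [-0.642, -0.716, -0.001] [0.0, -0.0, 0.0] 
(0.4777, -0.3497, 0.088, 14.4) [-0.572, -0.713, 0.0] [0.0, -0.0, 0.0]
```

Emit:
send_rows([
  [0.538,-0.05,-0.04,0,0,0,0],
  [0.538,-0.15,-0.12,0,0,0,0],
  [0.538,-0.27,-0.21,0,0,0,0],
  [0.538,-0.39,-0.31,0,0,0,0],
  [0.538,-0.51,-0.4,0,0,0,0],
  [0.538,-0.62,-0.49,0,0,0,0],
  [0.538,-0.666,-0.525,0,0,0,0],
  [0.538,-0.666,-0.525,0,0,0,0],
])

```text
clock: 38.62
tcp_pos: [0.6382, -0.1239, 0.0861]
orientation: [-1.931, -2.477, 0.004]
contact_force: [0.3, -0.1, -0.1]
grip_width: 0.0462
```

Emit:
send_rows([
  [0.538,-0.05,-0.055,0,0,0,0],
  [0.538,-0.15,-0.165,0,0,0,0],
  [0.538,-0.27,-0.3,0,0,0,0],
  [0.538,-0.39,-0.43,0,0,0,0],
  [0.538,-0.51,-0.57,0,0,0,0],
  [0.538,-0.6,-0.67,0,0,0,0],
  [0.538,-0.642,-0.716,0,0,0,0],
  [0.538,-0.642,-0.716,0,0,0,0],
])

```text
clock: 39.28
tcp_pos: [0.559, -0.2418, 0.0867]
orientation: [-1.928, -2.48, 0.001]
contact_force: [0.1, 0.2, -0.2]
grip_width: 0.0459
```

Emit:
send_rows([
  [0.538,-0.05,-0.06,0,0,0,0],
  [0.538,-0.15,-0.185,0,0,0,0],
  [0.538,-0.27,-0.335,0,0,0,0],
  [0.538,-0.39,-0.485,0,0,0,0],
  [0.538,-0.49,-0.61,0,0,0,0],
  [0.538,-0.55,-0.69,0,0,0,0],
  [0.538,-0.572,-0.713,0,0,0,0],
  [0.538,-0.572,-0.713,0,0,0,0],
  [0.538,-0.572,-0.713,0,0,0,0],
  [0.538,-0.572,-0.713,0,0,0,0],
])

```text
clock: 40.12
tcp_pos: [0.4796, -0.3478, 0.0866]
orientation: [-1.921, -2.485, -0.002]
contact_force: [0.1, 0.1, -0.3]
grip_width: 0.0455
```

```bash
python3 held.py
python3 - <<'E'
from plan import *
plan([(.4777,-.3497,.0155,14.4)])
E
```

```text
[ 0.4794 -0.348   0.0866] 0.04577
held (np.int64(207), np.int64(81)) tan 186
table (np.int64(210), np.int64(107)) tan 8
(0.4777, -0.3497, 0.0155, 14.4) [-0.008, -0.014, 0.474] [0.0, -0.0, 0.001]
```

Emit:
send_rows([
  [0.538,-0.008,-0.014,0.1,0,0,0],
  [0.538,-0.008,-0.014,0.22,0,0,0],
  [0.538,-0.008,-0.014,0.34,0,0,0],
  [0.538,-0.008,-0.014,0.42,0,0,0],
  [0.538,-0.008,-0.014,0.46,0,0,0],
  [0.538,-0.008,-0.014,0.473,0,0,0],
  [0.538,-0.008,-0.014,0.473,0,0,0],
  [0.538,-0.008,-0.014,0.473,0,0,0],
  [0.538,-0.008,-0.014,0.473,0,0,0],
  [0.56,-0.008,-0.014,0.473,0,0,0],
  [0.6,-0.008,-0.014,0.473,0,0,0],
  [0.64,-0.008,-0.014,0.473,0,0,0],
  [0.64,-0.008,-0.014,0.473,0,0,0],
  [0.64,-0.008,-0.014,0.35,0,0,0],
  [0.64,-0.008,-0.014,0.1,0,0,0],
  [0.64,-0.008,-0.014,-0.1,0,0,0],
  [0.64,-0.008,-0.014,-0.1,0,0,0],
  [0.64,-0.008,-0.014,-0.1,0,0,0],
])

```text
clock: 41.67
tcp_pos: [0.4769, -0.3522, 0.1037]
orientation: [1.923, 2.48, 0.001]
contact_force: [-0.4, 1.2, -1.0]
grip_width: 0.0545
```

Run:
```python
from plan import *
print(r.get_obs()['tcp_pos'])
plan([(.505,-.22,.12,14.4),(.54,-.08,.12,5),(.54,.06,.12,-3),(.52,.2,.12,-3),(.509,.306,.08,-3)])
from h import *
from items import items
f=grab('top');
for b in items(f)[:6]: print('cookie',np.round(b,2),ray(f,[b[:2]],.015)[0].round(4))
```

```text
[ 0.47689595 -0.35219544  0.1036697 ]
(0.505, -0.22, 0.12, 14.4) [0.807, 0.401, -0.11] [0.001, 0.001, -0.0] 
(0.54, -0.08, 0.12, 5) [0.846, 0.458, 0.001] [-0.0, -0.0, 0.052] 
(0.54, 0.06, 0.12, -3) [0.93, 0.082, 0.0] [-0.0, -0.0, 0.045] 
(0.52, 0.2, 0.12, -3) [0.924, -0.183, 0.001] [-0.0, -0.0, -0.0] 
(0.509, 0.306, 0.08, -3) [0.702, -0.111, 0.267] [-0.0, -0.0, -0.0] 
cookie [411.41 274.33  10.32   0.44] [ 0.4648 -0.2902  0.015 ]
cookie [437.79 266.76  10.31   0.54] [ 0.4806 -0.3524  0.015 ]
cookie [400.   235.    10.     0.58] [ 0.5538 -0.2691  0.015 ]
cookie [424.96 229.04  10.01   0.54] [ 0.5668 -0.3283  0.015 ]
cookie [385.   141.    13.45   0.42] [ 0.778  -0.2478  0.015 ]
cookie [407.   114.    13.04   0.48] [ 0.8474 -0.3066  0.015 ]
```

All four cookies are in the tin. Next, the divider.

Emit:
send_rows([
  [0.6,0.807,0.401,-0.11,0,0,0],
  [0.5,0.807,0.401,-0.11,0,0,0],
  [0.4,0.807,0.401,-0.11,0,0,0],
  [0.4,0.807,0.401,-0.11,0,0,0],
  [0.4,0.807,0.401,-0.11,0,0,0],
  [0.4,0.807,0.401,-0.11,0,0,0],
])

```text
clock: 42.22
tcp_pos: [0.5036, -0.2185, 0.1171]
orientation: [-1.922, -2.483, 0.002]
contact_force: [0.3, -0.3, -0.8]
grip_width: 0.0344
```

Emit:
send_rows([
  [0.4,0.846,0.458,0,0,0,0.052],
  [0.4,0.846,0.458,0,0,0,0.052],
  [0.4,0.846,0.458,0,0,0,0.052],
  [0.4,0.846,0.458,0,0,0,0.052],
  [0.4,0.846,0.458,0,0,0,0.052],
  [0.4,0.846,0.458,0,0,0,0.052],
])

```text
clock: 42.72
tcp_pos: [0.5389, -0.0801, 0.1175]
orientation: [-2.121, -2.317, 0.003]
contact_force: [-1.4, -0.6, -1.0]
grip_width: 0.034
```

Emit:
send_rows([
  [0.4,0.93,0.082,0,0,0,0.045],
  [0.4,0.93,0.082,0,0,0,0.045],
  [0.4,0.93,0.082,0,0,0,0.045],
  [0.4,0.93,0.082,0,0,0,0.045],
  [0.4,0.93,0.082,0,0,0,0.045],
  [0.4,0.93,0.082,0,0,0,0.045],
])

```text
clock: 43.22
tcp_pos: [0.5392, 0.0586, 0.1179]
orientation: [2.281, 2.159, -0.002]
contact_force: [0.4, -0.3, 0.0]
grip_width: 0.0341
```

Emit:
send_rows([
  [0.4,0.924,-0.183,0,0,0,0],
  [0.4,0.924,-0.183,0,0,0,0],
  [0.4,0.924,-0.183,0,0,0,0],
  [0.4,0.924,-0.183,0,0,0,0],
  [0.4,0.924,-0.183,0,0,0,0],
  [0.4,0.924,-0.183,0,0,0,0],
])

```text
clock: 43.72
tcp_pos: [0.5199, 0.198, 0.118]
orientation: [2.282, 2.158, -0.002]
contact_force: [0.2, -0.8, 0.1]
grip_width: 0.0344
```

Emit:
send_rows([
  [0.4,0.702,-0.111,0.267,0,0,0],
  [0.4,0.702,-0.111,0.267,0,0,0],
  [0.4,0.702,-0.111,0.267,0,0,0],
  [0.4,0.702,-0.111,0.267,0,0,0],
  [0.4,0.702,-0.111,0.267,0,0,0],
  [0.4,0.702,-0.111,0.267,0,0,0],
  [0.4,0.702,-0.111,0.267,0,0,0],
  [0.4,0.702,-0.111,0.267,0,0,0],
])

```text
clock: 44.38
tcp_pos: [0.5096, 0.3038, 0.0788]
orientation: [2.284, 2.156, 0.0]
contact_force: [-0.9, -0.3, -0.1]
grip_width: 0.0341
```

Run:
```python
from h import *
from plan import *
print(r.get_obs()['tcp_pos'])
g=grab('scene');p=proj(g,[(.509,.306,.02)])[0].astype(int)
a=cv2.resize(g['pixels'][p[1]-70:p[1]+60,p[0]-80:p[0]+80],None,fx=4,fy=4,interpolation=cv2.INTER_CUBIC)
cv2.imwrite('pics/d1.png',a[:,:,::-1])
plan([(.509,.306,.017,-3)])
```

```text
[0.50956211 0.30377158 0.07880098]
(0.509, 0.306, 0.017, -3) [0.01, -0.003, 0.412] [0.0, 0.0, -0.001]
```

View pics/d1.png

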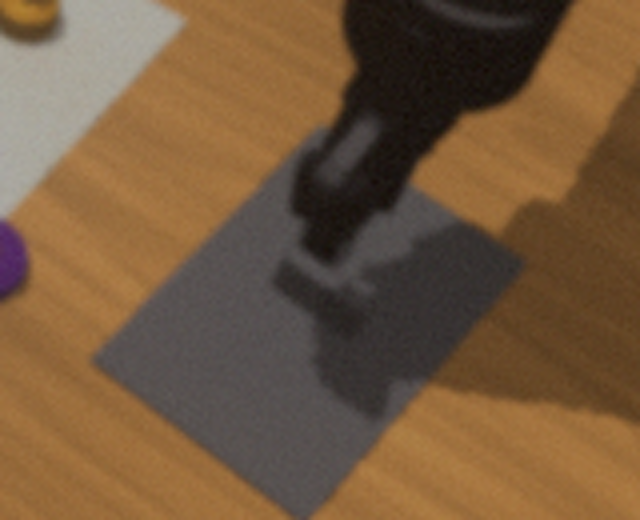

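The tab shows at crop (325,292), directly below the jaws, and the plate's edges line up with the jaw directions. I'll descend and grip.

Emit:
send_rows([
  [0.4,0.01,-0.003,0.2,0,0,0],
  [0.4,0.01,-0.003,0.33,0,0,0],
  [0.4,0.01,-0.003,0.405,0,0,0],
  [0.4,0.01,-0.003,0.405,0,0,0],
  [0.4,0.01,-0.003,0.405,0,0,0],
  [0.25,0.01,-0.003,0.405,0,0,0],
  [0.18,0.01,-0.003,0.405,0,0,0],
  [0.14,0.01,-0.003,0.405,0,0,0],
  [0.1,0.01,-0.003,0.405,0,0,0],
  [0.05,0.01,-0.003,0.405,0,0,0],
  [0.05,0.01,-0.003,0.405,0,0,0],
  [0.05,0.01,-0.003,0.405,0,0,0],
], squeeze=40)

```text
clock: 45.43
tcp_pos: [0.5085, 0.3084, 0.0185]
orientation: [2.28, 2.161, 0.002]
contact_force: [-1.1, -0.9, 5.9]
grip_width: 0.0089
```

Emit:
send_rows([
  [0.05,0,0,-0.1,0,0,0],
  [0.05,0,0,-0.3,0,0,0],
  [0.05,0,0,-0.5,0,0,0],
  [0.05,0,0,-0.7,0,0,0],
  [0.05,0,0,-0.7,0,0,0],
  [0.05,0,0,-0.7,0,0,0],
])

```text
clock: 45.93
tcp_pos: [0.5088, 0.3089, 0.1244]
orientation: [2.28, 2.161, 0.006]
contact_force: [0.9, 0.5, -0.6]
grip_width: 0.0095
```

Run:
```python
from h import *
from plan import *
o=r.get_obs();print(o['tcp_pos'],o['grip_width'],o['contact_force'],o['moment'])
f=grab('top');hsv=cv2.cvtColor(f['pixels'],cv2.COLOR_RGB2HSV)
g=grab('scene','d2.png')
R=Ro.from_rotvec(o['orientation']);y=R.apply([0,1,0]);print('jaw az',np.degrees(np.arctan2(y[1],y[0])))
```

```text
[0.50883525 0.30887003 0.1243631 ] 0.009525215910188603 [ 0.8622121   0.46176762 -0.63510054] [0.01873611 0.06260397 0.02779502]
jaw az -3.0585298811945543
```

View pics/d2.png

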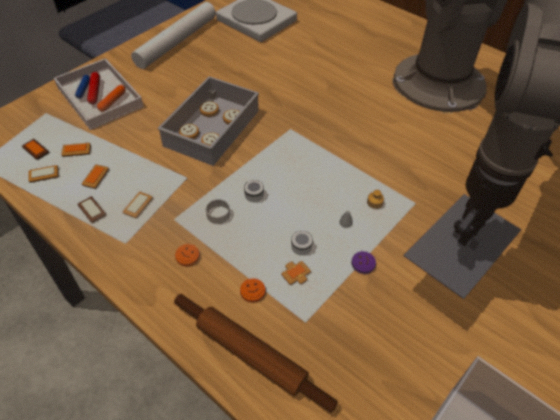

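The divider is lifted and looks level, with corners at about (457,197), (519,236), (467,291) and (407,253). The four cookies lie iced side up in the tin. I'll check the plate's offset in the hand.

Run:
```python
from h import *
from plan import *
g=grab('scene');P=g['pixels'];hsv=cv2.cvtColor(P,cv2.COLOR_RGB2HSV)
m=cv2.inRange(hsv,(0,0,45),(179,70,125));m[:, :395]=0;m[:190]=0;m[300:]=0;m[:,525:]=0
cs=cv2.findContours(m,cv2.RETR_EXTERNAL,cv2.CHAIN_APPROX_NONE)[0];c=max(cs,key=cv2.contourArea)
q=cv2.approxPolyDP(cv2.convexHull(c),8,True).reshape(-1,2);print(q.tolist())
W=ray(g,[(457,197),(519,236),(467,291),(407,253)],.110)
for n,W in(('eye',W),('mask',ray(g,q,.110))):
    print(n,W.round(4).tolist(),W.mean(0).round(4),np.linalg.norm(np.roll(W,-1,0)-W,axis=1).round(4),[round(float(np.degrees(np.arctan2(*(np.roll(W,-1,0)-W)[i][1::-1]))),1) for i in range(len(W))])
plan([(.54,.17,.14,5),(.55,.03,.14,14.4),(.54,-.11,.14,14.4),(.525,-.24,.14,14.4),(.5155,-.308,.14,14.4)])
```

```text
[[464, 195], [518, 231], [462, 297], [405, 254]]
eye [[0.4312, 0.2516, 0.11], [0.4386, 0.3749, 0.11], [0.5953, 0.3588, 0.11], [0.5964, 0.249, 0.11]] [0.5154 0.3086 0.11  ] [0.1235 0.1575 0.1099 0.1652] [86.6, -5.8, -89.4, 179.1]
mask [[0.4183, 0.2589, 0.11], [0.4296, 0.369, 0.11], [0.6101, 0.3581, 0.11], [0.6003, 0.2475, 0.11]] [0.5146 0.3084 0.11  ] [0.1107 0.1808 0.111  0.1823] [84.1, -3.5, -95.1, 176.4]
(0.54, 0.17, 0.14, 5) [-0.905, 0.269, -0.124] [-0.001, 0.0, -0.045] 
(0.55, 0.03, 0.14, 14.4) [-0.936, -0.016, 0.001] [0.0, 0.0, -0.052] 
(0.54, -0.11, 0.14, 14.4) [-0.887, -0.297, 0.001] [0.0, 0.0, 0.0] 
(0.525, -0.24, 0.14, 14.4) [-0.815, -0.312, 0.001] [0.0, 0.0, 0.0] 
(0.5155, -0.308, 0.14, 14.4) [-0.423, -0.175, 0.0] [0.0, 0.0, 0.0]
```

Emit:
send_rows([
  [0.05,-0.2,0.06,-0.06,0,0,-0.015],
  [0.05,-0.45,0.13,-0.124,0,0,-0.03],
  [0.05,-0.7,0.2,-0.124,0,0,-0.045],
  [0.05,-0.905,0.269,-0.124,0,0,-0.045],
  [0.05,-0.905,0.269,-0.124,0,0,-0.045],
  [0.05,-0.905,0.269,-0.124,0,0,-0.045],
])

```text
clock: 46.58
tcp_pos: [0.5407, 0.1673, 0.1399]
orientation: [-2.128, -2.311, 0.004]
contact_force: [-0.2, 1.3, -0.6]
grip_width: 0.0091
```

Emit:
send_rows([
  [0.05,-0.2,0,0,0,0,-0.015],
  [0.05,-0.45,-0.01,0,0,0,-0.03],
  [0.05,-0.7,-0.012,0,0,0,-0.052],
  [0.05,-0.936,-0.016,0,0,0,-0.052],
  [0.05,-0.936,-0.016,0,0,0,-0.052],
  [0.05,-0.936,-0.016,0,0,0,-0.052],
])

```text
clock: 47.08
tcp_pos: [0.5504, 0.029, 0.1402]
orientation: [-1.929, -2.478, 0.002]
contact_force: [0.5, 0.7, -2.1]
grip_width: 0.009
```

Emit:
send_rows([
  [0.05,-0.2,-0.07,0,0,0,0],
  [0.05,-0.45,-0.15,0,0,0,0],
  [0.05,-0.7,-0.23,0,0,0,0],
  [0.05,-0.887,-0.297,0,0,0,0],
  [0.05,-0.887,-0.297,0,0,0,0],
  [0.05,-0.887,-0.297,0,0,0,0],
])

```text
clock: 47.58
tcp_pos: [0.5407, -0.1092, 0.1404]
orientation: [-1.926, -2.48, 0.001]
contact_force: [-0.3, 0.4, -1.6]
grip_width: 0.0091
```

Emit:
send_rows([
  [0.05,-0.2,-0.08,0,0,0,0],
  [0.05,-0.45,-0.17,0,0,0,0],
  [0.05,-0.65,-0.25,0,0,0,0],
  [0.05,-0.815,-0.312,0,0,0,0],
  [0.05,-0.815,-0.312,0,0,0,0],
  [0.05,-0.815,-0.312,0,0,0,0],
])

```text
clock: 48.08
tcp_pos: [0.5265, -0.2382, 0.1404]
orientation: [-1.924, -2.482, -0.001]
contact_force: [-0.5, 0.6, -1.5]
grip_width: 0.0092
```

Emit:
send_rows([
  [0.05,-0.15,-0.06,0,0,0,0],
  [0.05,-0.3,-0.12,0,0,0,0],
  [0.05,-0.423,-0.175,0,0,0,0],
  [0.05,-0.423,-0.175,0,0,0,0],
  [0.05,-0.423,-0.175,0,0,0,0],
  [0.05,-0.423,-0.175,0,0,0,0],
  [0.05,-0.423,-0.175,0,0,0,0],
])

```text
clock: 48.67
tcp_pos: [0.5175, -0.3045, 0.1406]
orientation: [-1.92, -2.485, -0.002]
contact_force: [1.0, 0.4, -0.7]
grip_width: 0.0093
```

Run:
```python
from plan import *
o=r.get_obs();R=Ro.from_rotvec(o['orientation']);y=R.apply([0,1,0]);print(o['tcp_pos'],o['grip_width'],'jaw az',np.degrees(np.arctan2(y[1],y[0])))
plan([(.5155,-.308,.083,14.4)])
```

```text
[ 0.51745489 -0.30450765  0.14059521] 0.009285805235193737 jaw az 14.631272853570431
(0.5155, -0.308, 0.083, 14.4) [-0.02, -0.019, 0.384] [0.0, -0.001, 0.001]
```

Emit:
send_rows([
  [0.05,-0.02,-0.019,0.1,0,0,0.001],
  [0.05,-0.02,-0.019,0.25,0,0,0.001],
  [0.05,-0.02,-0.019,0.36,0,0,0.001],
  [0.05,-0.02,-0.019,0.384,0,0,0.001],
  [0.05,-0.02,-0.019,0.384,0,0,0.001],
  [0.05,-0.02,-0.019,0.384,0,0,0.001],
])

```text
clock: 49.17
tcp_pos: [0.5149, -0.3106, 0.0839]
orientation: [1.928, 2.48, 0.001]
contact_force: [0.3, -0.2, -1.5]
grip_width: 0.0095
```

Run:
```python
from h import *
from plan import *
g=grab('scene');t=grab('top');o=r.get_obs();print(o['tcp_pos'])
a=cv2.resize(g['pixels'][70:170,150:270],None,fx=4,fy=4,interpolation=cv2.INTER_CUBIC)[:,:400]
b=cv2.resize(t['pixels'][190:310,370:470],None,fx=3.33,fy=3.33,interpolation=cv2.INTER_CUBIC)[:400]
a=cv2.resize(g['pixels'][65:175,150:270],(436,400),interpolation=cv2.INTER_CUBIC)
b=cv2.resize(b,(333,400));cv2.imwrite('pics/d3.png',np.hstack([a,b])[:,:,::-1])
plan([(.5155,-.308,.0435,14.4)])
```

```text
[ 0.51514837 -0.31133982  0.08463953]
(0.5155, -0.308, 0.0435, 14.4) [0.021, 0.007, 0.274] [0.001, 0.0, -0.001]
```

View pics/d3.png

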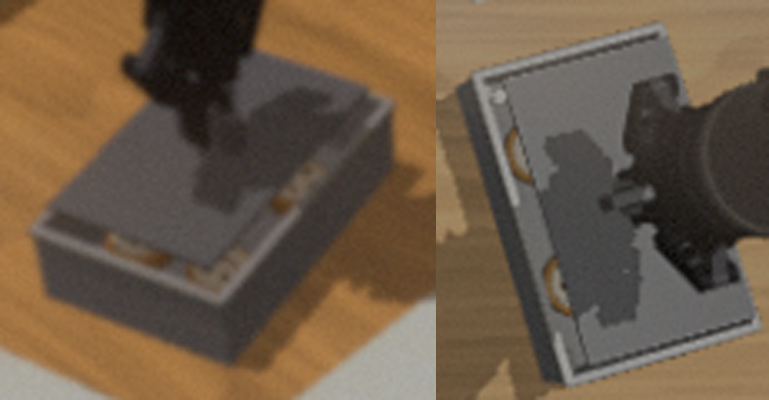

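Run:
```python
from h import *
t=grab('top');G=cv2.cvtColor(t['pixels'],cv2.COLOR_RGB2GRAY)[185:315,365:475]
G=cv2.resize(G,None,fx=4,fy=4,interpolation=cv2.INTER_CUBIC)
L=cv2.createLineSegmentDetector().detect(G)[0].reshape(-1,4)
for l in sorted(L,key=lambda l:l[0]):
    n=np.hypot(l[2]-l[0],l[3]-l[1])
    if n>70:
        uv=l.reshape(2,2)/4+(365,185)-.375
        W=ray(t,uv,.0565);d=W[1]-W[0]
        # tin frame coords
        c,s=np.cos(np.radians(14.4)),np.sin(np.radians(14.4));D=W-[.5155,-.308,0]
        T=np.c_[c*D[:,0]+s*D[:,1],-s*D[:,0]+c*D[:,1]]*1e3
        print(uv.round(1).tolist(),'tin',T.round(1).tolist(),'az',round(float(np.degrees(np.arctan2(d[1],d[0])))%180,1))
```

```text
[[380.3, 212.3], [400.5, 278.3]] tin [[103.6, 68.6], [-44.3, 68.9]] az 14.3
[[383.3, 213.1], [435.9, 199.0]] tin [[100.3, 62.7], [100.1, -62.0]] az 104.3
[[385.0, 248.9], [379.5, 230.6]] tin [[24.6, 82.6], [65.6, 82.5]] az 14.3
[[392.3, 242.6], [386.6, 223.2]] tin [[33.4, 63.2], [77.0, 62.5]] az 13.5
[[394.7, 280.2], [385.2, 249.4]] tin [[-44.8, 82.3], [23.3, 82.6]] az 14.7
[[400.3, 278.5], [408.6, 305.3]] tin [[-44.5, 69.3], [-103.2, 68.8]] az 14.8
[[417.9, 201.7], [390.0, 209.3]] tin [[104.8, -20.2], [104.5, 45.8]] az 104.7
[[423.5, 301.0], [457.2, 291.0]] tin [[-103.6, 34.9], [-103.7, -43.5]] az 104.3
[[425.2, 233.6], [428.7, 214.9]] tin [[33.2, -13.6], [70.5, -34.3]] az 165.3
[[464.0, 286.8], [411.1, 302.4]] tin [[-99.5, -61.1], [-99.0, 61.8]] az 104.2
[[472.1, 314.2], [473.5, 291.7]] tin [[-160.0, -60.3], [-115.4, -78.6]] az 172.1
```

Run:
```python
from h import *
c,s=np.cos(np.radians(14.4)),np.sin(np.radians(14.4))
def tin(W): D=W-[.5155,-.308,0]; return np.c_[c*D[:,0]+s*D[:,1],-s*D[:,0]+c*D[:,1]]*1e3
g=grab('scene');uv=np.array([(48,212),(212,262),(365,95),(258,52)])/3.633+(150,65)-.36
print('scene corners',tin(ray(g,uv,.069)).round(1).tolist())
for n,roi,g in(('top',(370,190),grab('top')),('scene',(150,65),g)):
    G=cv2.cvtColor(g['pixels'],cv2.COLOR_RGB2GRAY)[roi[1]:roi[1]+120,roi[0]:roi[0]+115]
    G=cv2.createCLAHE(6,(4,4)).apply(cv2.resize(G,None,fx=4,fy=4,interpolation=cv2.INTER_CUBIC))
    for l in cv2.createLineSegmentDetector().detect(G)[0].reshape(-1,4):
        if np.hypot(l[2]-l[0],l[3]-l[1])>60:
            T=tin(ray(g,l.reshape(2,2)/4+roi-.375,.069));d=T[1]-T[0];a=np.degrees(np.arctan2(d[1],d[0]))%180
            if np.abs(T).max()<105 and min(a,180-a,abs(a-90))<6: print(n,T.round(1).tolist(),a.round(1))
```

```text
scene corners [[100.9, -54.2], [93.2, 54.8], [-82.4, 59.1], [-89.4, -23.6]]
top [[99.1, 66.5], [99.0, -56.5]] 90.0
top [[90.9, 72.4], [10.6, 73.0]] 179.6
top [[-98.5, -55.6], [-97.5, 65.6]] 89.5
top [[13.6, 66.2], [83.5, 66.2]] 180.0
top [[-102.2, 68.7], [-102.7, -65.9]] 89.8
top [[103.5, -62.3], [103.3, 70.9]] 90.1
top [[-10.8, 55.0], [22.7, 55.2]] 0.5
top [[-17.7, 72.3], [-51.0, 72.8]] 179.1
top [[-65.6, 86.2], [-29.7, 86.5]] 0.4
```

The top view puts the plate edge at tin y = +55, which matches the hand being 3 mm off in y, and the yaw error is about 0.5°. I'll correct in xy while lowering, then check.

Emit:
send_rows([
  [0.05,0.021,0.007,0,0,0,-0.001],
  [0.05,0.021,0.007,0,0,0,-0.001],
  [0.05,0.021,0.007,0,0,0,-0.001],
  [0.05,0.021,0.007,0,0,0,-0.001],
])

```text
clock: 49.75
tcp_pos: [0.5145, -0.3079, 0.0835]
orientation: [1.925, 2.482, 0.0]
contact_force: [-0.2, -0.8, -1.7]
grip_width: 0.009
```

Run:
```python
from plan import *
for i in range(3): r.grab_frame('top')
o=r.get_obs();print(o['tcp_pos'],o['contact_force'])
plan([(.5155,-.308,.05,14.4)])
```

```text
[ 0.51438479 -0.3080293   0.08343657] [ 0.11508959  0.50769058 -2.05591556]
(0.5155, -0.308, 0.05, 14.4) [-0.002, 0.007, 0.223] [-0.0, 0.0, -0.0]
```

Emit:
send_rows([
  [0.05,-0.002,0.007,0.05,0,0,0],
  [0.05,-0.002,0.007,0.1,0,0,0],
  [0.05,-0.002,0.007,0.15,0,0,0],
  [0.05,-0.002,0.007,0.2,0,0,0],
  [0.05,-0.002,0.007,0.223,0,0,0],
  [0.05,-0.002,0.007,0.223,0,0,0],
  [0.05,-0.002,0.007,0.223,0,0,0],
])

```text
clock: 50.48
tcp_pos: [0.5152, -0.308, 0.0496]
orientation: [-1.925, -2.482, 0.0]
contact_force: [-0.0, 0.1, -0.7]
grip_width: 0.0091
```

Emit:
send_rows([
  [0.05,0,0,0.02,0,0,0],
  [0.05,0,0,0.04,0,0,0],
  [0.05,0,0,0.045,0,0,0],
  [0.05,0,0,0.045,0,0,0],
  [0.05,0,0,0.045,0,0,0],
])

```text
clock: 50.9
tcp_pos: [0.5156, -0.308, 0.0433]
orientation: [1.926, 2.482, 0.0]
contact_force: [-1.1, -0.7, -0.6]
grip_width: 0.0089
```

Run:
```python
from h import *
from plan import *
g=grab('scene');t=grab('top');o=r.get_obs();print(o['tcp_pos'],o['contact_force'])
a=cv2.resize(g['pixels'][65:175,150:270],(436,400),interpolation=cv2.INTER_CUBIC)
b=cv2.resize(t['pixels'][190:310,370:470],(333,400),interpolation=cv2.INTER_CUBIC);cv2.imwrite('pics/d4.png',np.hstack([a,b])[:,:,::-1])
```

```text
[ 0.51560038 -0.30808848  0.04338166] [ 0.13971598  0.13959473 -0.62204468]
```

View pics/d4.png

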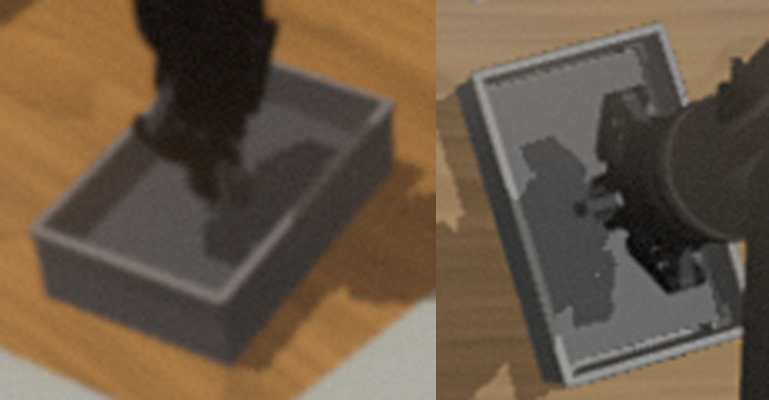

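The plate is inside the walls with no contact force. I'll lower the last millimetre, release and rise.

Emit:
send_rows([
  [0.05,0,0,0.004,0,0,0],
  [0.05,0,0,0.008,0,0,0],
  [0.05,0,0,0.008,0,0,0],
  [0.05,0,0,0.008,0,0,0],
  [0.14,0,0,0.008,0,0,0],
  [0.2,0,0,0.008,0,0,0],
  [0.3,0,0,0.008,0,0,0],
  [0.35,0,0,0.008,0,0,0],
  [0.35,0,0,0.008,0,0,0],
  [0.35,0,0,-0.1,0,0,0],
  [0.35,0,0,-0.3,0,0,0],
  [0.35,0,0,-0.5,0,0,0],
  [0.35,0,0,-0.5,0,0,0],
  [0.35,0,0,-0.5,0,0,0],
])

```text
clock: 52.17
tcp_pos: [0.5167, -0.3087, 0.12]
orientation: [1.923, 2.479, 0.002]
contact_force: [0.4, 0.2, -1.0]
grip_width: 0.0301
```

Run:
```python
from plan import *
print(r.get_obs()['tcp_pos'])
plan([(.56,-.18,.12,14.4),(.602,-.0937,.09,14.4)])
```

```text
[ 0.5166649  -0.30866258  0.11996327]
(0.56, -0.18, 0.12, 14.4) [0.759, 0.493, -0.0] [0.001, 0.001, -0.0] 
(0.602, -0.0937, 0.09, 14.4) [0.488, 0.414, 0.2] [-0.0, -0.0, -0.0]
```

Emit:
send_rows([
  [0.5,0.759,0.493,0,0,0,0],
  [0.62,0.759,0.493,0,0,0,0],
  [0.68,0.759,0.493,0,0,0,0],
  [0.68,0.759,0.493,0,0,0,0],
  [0.68,0.759,0.493,0,0,0,0],
  [0.68,0.759,0.493,0,0,0,0],
])

```text
clock: 52.67
tcp_pos: [0.5583, -0.1783, 0.117]
orientation: [-1.922, -2.483, 0.002]
contact_force: [-0.3, -0.6, -0.5]
grip_width: 0.0583
```

Emit:
send_rows([
  [0.68,0.488,0.414,0.2,0,0,0],
  [0.68,0.488,0.414,0.2,0,0,0],
  [0.68,0.488,0.414,0.2,0,0,0],
  [0.68,0.488,0.414,0.2,0,0,0],
  [0.68,0.488,0.414,0.2,0,0,0],
  [0.68,0.488,0.414,0.2,0,0,0],
  [0.68,0.488,0.414,0.2,0,0,0],
])

```text
clock: 53.25
tcp_pos: [0.6, -0.0959, 0.0884]
orientation: [1.93, 2.478, -0.002]
contact_force: [0.4, -0.1, -0.3]
grip_width: 0.0577
```

Run:
```python
from h import *
from plan import *
g=grab('scene');t=grab('top');o=r.get_obs();print(o['tcp_pos'])
a=cv2.resize(g['pixels'][70:270,140:350],(420,400),interpolation=cv2.INTER_CUBIC)
b=cv2.resize(t['pixels'][190:310,370:470],(333,400),interpolation=cv2.INTER_CUBIC);cv2.imwrite('pics/d5.png',np.hstack([a,b])[:,:,::-1])
plan([(.602,-.0937,.016,14.4),(.602,-.0937,.09,14.4),(.58,-.2,.1,14.4),(.5639,-.2956,.1,14.4)])
```

```text
[ 0.60031646 -0.09509388  0.08860289]
(0.602, -0.0937, 0.016, 14.4) [0.007, 0.013, 0.484] [0.0, 0.0, -0.001] 
(0.602, -0.0937, 0.09, 14.4) [-0.001, 0.0, -0.493] [0.0, 0.0, 0.0] 
(0.58, -0.2, 0.1, 14.4) [-0.65, -0.318, -0.067] [0.0, 0.0, 0.0] 
(0.5639, -0.2956, 0.1, 14.4) [-0.59, -0.263, 0.001] [0.0, 0.0, 0.0]
```

View pics/d5.png

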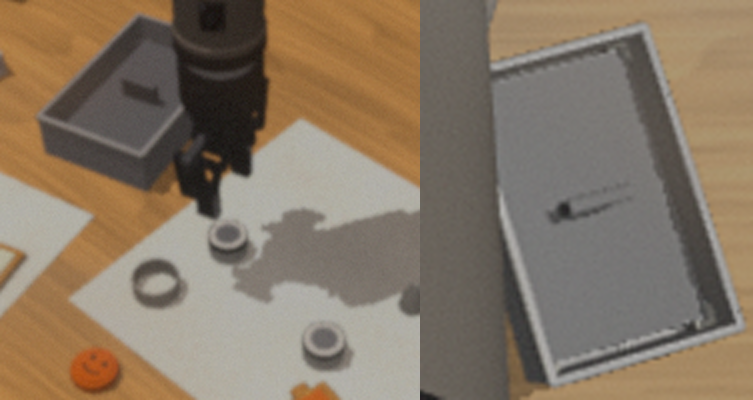

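The divider is seated with even margins, and the tab stands in the middle. The right tub is at (228,238), under the gripper. I'll pick it up.

Emit:
send_rows([
  [0.68,0.007,0.013,0.2,0,0,0],
  [0.68,0.007,0.013,0.42,0,0,0],
  [0.68,0.007,0.013,0.495,0,0,0],
  [0.68,0.007,0.013,0.495,0,0,0],
  [0.6,0.007,0.013,0.495,0,0,0],
  [0.55,0.007,0.013,0.495,0,0,0],
  [0.5,0.007,0.013,0.495,0,0,0],
  [0.47,0.007,0.013,0.495,0,0,0],
  [0.44,0.007,0.013,0.495,0,0,0],
  [0.42,0.007,0.013,0.495,0,0,0],
  [0.42,0.007,0.013,0.495,0,0,0],
  [0.42,0.007,0.013,0.495,0,0,0],
], squeeze=25)

```text
clock: 54.35
tcp_pos: [0.6033, -0.0918, 0.0156]
orientation: [1.925, 2.481, 0.002]
contact_force: [-0.8, -0.8, 5.5]
grip_width: 0.0392
```

Emit:
send_rows([
  [0.42,0,0,-0.1,0,0,0],
  [0.42,0,0,-0.3,0,0,0],
  [0.42,0,0,-0.5,0,0,0],
  [0.42,0,0,-0.6,0,0,0],
  [0.42,0,0,-0.6,0,0,0],
  [0.42,0,0,-0.6,0,0,0],
])

```text
clock: 54.85
tcp_pos: [0.6032, -0.0914, 0.1054]
orientation: [1.924, 2.481, 0.003]
contact_force: [-0.1, 0.4, -1.1]
grip_width: 0.0391
```

Run:
```python
from plan import *
o=r.get_obs();print(o['tcp_pos'],o['grip_width'])
c,s=np.cos(np.radians(14.4)),np.sin(np.radians(14.4))
p=(.5155+c*.052,-.308+s*.052);print(p)
plan([(.58,-.19,.105,14.4),(*p,.105,14.4)])
```

```text
[ 0.60320906 -0.09137928  0.10540019] 0.03905548479446662
(np.float64(0.5658663243786888), np.float64(-0.29506812586742753))
(0.58, -0.19, 0.105, 14.4) [-0.598, -0.313, 0.002] [0.001, 0.0, 0.0] 
(np.float64(0.5658663243786888), np.float64(-0.29506812586742753), 0.105, 14.4) [-0.655, -0.266, 0.0] [-0.0, 0.0, 0.0]
```

Emit:
send_rows([
  [0.42,-0.15,-0.08,0,0,0,0],
  [0.42,-0.35,-0.18,0,0,0,0],
  [0.42,-0.598,-0.313,0,0,0,0],
  [0.42,-0.598,-0.313,0,0,0,0],
  [0.42,-0.598,-0.313,0,0,0,0],
  [0.42,-0.598,-0.313,0,0,0,0],
])

```text
clock: 55.35
tcp_pos: [0.5784, -0.1899, 0.1029]
orientation: [-1.926, -2.48, 0.001]
contact_force: [0.4, 0.5, -0.6]
grip_width: 0.0395
```

Emit:
send_rows([
  [0.42,-0.2,-0.08,0,0,0,0],
  [0.42,-0.4,-0.16,0,0,0,0],
  [0.42,-0.655,-0.266,0,0,0,0],
  [0.42,-0.655,-0.266,0,0,0,0],
  [0.42,-0.655,-0.266,0,0,0,0],
  [0.42,-0.655,-0.266,0,0,0,0],
  [0.42,-0.655,-0.266,0,0,0,0],
  [0.42,-0.655,-0.266,0,0,0,0],
])

```text
clock: 56.02
tcp_pos: [0.5658, -0.2927, 0.1036]
orientation: [-1.921, -2.485, -0.001]
contact_force: [0.5, -0.5, -0.5]
grip_width: 0.0389
```

Run:
```python
from plan import *
o=r.get_obs();print(o['tcp_pos'],o['grip_width'])
plan([(.5659,-.2951,.0445,14.4)])
```

```text
[ 0.56580741 -0.29266065  0.10356736] 0.038860961556490214
(0.5659, -0.2951, 0.0445, 14.4) [-0.016, -0.004, 0.394] [0.0, -0.0, 0.001]
```

Emit:
send_rows([
  [0.42,-0.016,-0.004,0.1,0,0,0],
  [0.42,-0.016,-0.004,0.22,0,0,0],
  [0.42,-0.016,-0.004,0.32,0,0,0],
  [0.42,-0.016,-0.004,0.37,0,0,0],
  [0.42,-0.016,-0.004,0.394,0,0,0],
  [0.42,-0.016,-0.004,0.394,0,0,0],
  [0.42,-0.016,-0.004,0.394,0,0,0],
  [0.48,-0.016,-0.004,0.394,0,0,0],
  [0.52,-0.016,-0.004,0.394,0,0,0],
  [0.55,-0.016,-0.004,0.394,0,0,0],
  [0.55,-0.016,-0.004,0.394,0,0,0],
  [0.55,-0.016,-0.004,0.394,0,0,0],
  [0.55,-0.016,-0.004,0.25,0,0,0],
  [0.55,-0.016,-0.004,0.05,0,0,0],
  [0.55,-0.016,-0.004,-0.1,0,0,0],
  [0.55,-0.016,-0.004,-0.1,0,0,0],
  [0.55,-0.016,-0.004,-0.1,0,0,0],
])

```text
clock: 57.43
tcp_pos: [0.5659, -0.2981, 0.1205]
orientation: [1.924, 2.48, 0.002]
contact_force: [-0.8, -0.8, -0.3]
grip_width: 0.047
```

Run:
```python
from plan import *
from h import *
o=r.get_obs();print(o['tcp_pos'],o['grip_width'])
plan([(.6,-.17,.12,14.4),(.62,-.04,.12,14.4),(.637,.062,.09,14.4)])
g=grab('scene');hsv=cv2.cvtColor(g['pixels'],cv2.COLOR_RGB2HSV)
# lid disc near (302,239)
s=hsv[222:256,284:320];mm=(s[:,:,2]<100).astype(np.uint8)
n,l,st,ce=cv2.connectedComponentsWithStats(mm)
for k in range(1,n):
    if st[k,4]>20: print('dark',(ce[k]+(284,222)).round(1),st[k],ray(g,[ce[k]+(284,222)],.026).round(4))
```

```text
[ 0.56594717 -0.29808061  0.12050494] 0.04699787206809897
(0.6, -0.17, 0.12, 14.4) [0.771, 0.432, 0.003] [0.001, 0.001, -0.0] 
(0.62, -0.04, 0.12, 14.4) [0.806, 0.345, 0.001] [-0.0, -0.0, -0.0] 
(0.637, 0.062, 0.09, 14.4) [0.63, 0.279, 0.201] [-0.0, -0.0, -0.0] 
dark [302.2 249.3] [  8  22  20  10 101] [[0.6578 0.0807 0.026 ]]
```

Emit:
send_rows([
  [0.62,0.771,0.432,0,0,0,0],
  [0.68,0.771,0.432,0,0,0,0],
  [0.68,0.771,0.432,0,0,0,0],
  [0.68,0.771,0.432,0,0,0,0],
  [0.68,0.771,0.432,0,0,0,0],
  [0.68,0.771,0.432,0,0,0,0],
])

```text
clock: 57.98
tcp_pos: [0.5984, -0.1686, 0.1177]
orientation: [-1.922, -2.483, 0.002]
contact_force: [-0.1, -0.7, 0.4]
grip_width: 0.058
```

Run:
```python
from plan import *
from h import *
t=grab('top','t9.png');hsv=cv2.cvtColor(t['pixels'],cv2.COLOR_RGB2HSV)
u0,v0=proj(t,[(.637,.062,.026)])[0].astype(int);print(u0,v0)
s=hsv[v0-18:v0+19,u0-18:u0+19];mm=((s[:,:,2]<130)&(s[:,:,2]>70)&(s[:,:,1]<60)).astype(np.uint8)
n,l,st,ce=cv2.connectedComponentsWithStats(mm,connectivity=4)
p=None
for k in range(1,n):
    if st[k,4]>20:
        w=ray(t,[ce[k]+(u0-18,v0-18)],.026)[0];print((ce[k]+(u0-18,v0-18)).round(1),st[k],w.round(4))
o=r.get_obs();print(o['tcp_pos'])
plan([(.62,-.04,.12,14.4),(.637,.062,.09,14.4)])
```

```text
253 198
[253.  198.3] [13 14 11 10 90] [0.6382 0.0632 0.026 ]
[ 0.5981055  -0.17024358  0.11800038]
(0.62, -0.04, 0.12, 14.4) [0.805, 0.357, -0.014] [-0.001, 0.0, -0.0] 
(0.637, 0.062, 0.09, 14.4) [0.631, 0.278, 0.2] [0.0, 0.0, -0.0]
```

The knocked tub is at (0.638, 0.063), close to the cross cookie. I'll turn the jaws across it (az −70°) so the fingers stay clear.

Run:
```python
from plan import *
plan([(.62,-.04,.12,-30),(.638,.063,.09,-70)])
```

```text
(0.62, -0.04, 0.12, -30) [0.805, 0.357, -0.014] [-0.001, 0.0, 0.246] 
(0.638, 0.063, 0.09, -70) [0.655, -0.239, 0.199] [0.0, -0.0, 0.223]
```

Emit:
send_rows([
  [0.68,0.805,0.357,-0.014,0,0,0.246],
  [0.68,0.805,0.357,-0.014,0,0,0.246],
  [0.68,0.805,0.357,-0.014,0,0,0.246],
  [0.68,0.805,0.357,-0.014,0,0,0.246],
  [0.68,0.805,0.357,-0.014,0,0,0.246],
  [0.68,0.805,0.357,-0.014,0,0,0.246],
  [0.68,0.805,0.357,-0.014,0,0,0.246],
  [0.68,0.805,0.357,-0.014,0,0,0.246],
])

```text
clock: 58.7
tcp_pos: [0.6205, -0.0411, 0.1208]
orientation: [2.719, 1.572, -0.002]
contact_force: [0.2, -0.4, -0.5]
grip_width: 0.0581
```

Emit:
send_rows([
  [0.68,0.655,-0.239,0.199,0,0,0.223],
  [0.68,0.655,-0.239,0.199,0,0,0.223],
  [0.68,0.655,-0.239,0.199,0,0,0.223],
  [0.68,0.655,-0.239,0.199,0,0,0.223],
  [0.68,0.655,-0.239,0.199,0,0,0.223],
  [0.68,0.655,-0.239,0.199,0,0,0.223],
  [0.68,0.655,-0.239,0.199,0,0,0.223],
  [0.68,0.655,-0.239,0.199,0,0,0.223],
  [0.68,0.655,-0.239,0.199,0,0,0.223],
])

```text
clock: 59.45
tcp_pos: [0.6388, 0.0629, 0.0912]
orientation: [3.093, 0.549, -0.0]
contact_force: [-0.1, 0.3, 0.0]
grip_width: 0.0583
```

Run:
```python
from plan import *
r.grab_frame('top')
o=r.get_obs();print(o['tcp_pos'])
plan([(.638,.063,.0155,-70)])
```

```text
[0.63881539 0.06309397 0.09134206]
(0.638, 0.063, 0.0155, -70) [-0.005, -0.001, 0.506] [-0.0, -0.0, 0.0]
```

Emit:
send_rows([
  [0.68,-0.005,0,0.2,0,0,0],
  [0.68,-0.005,0,0.42,0,0,0],
  [0.68,-0.005,0,0.504,0,0,0],
  [0.68,-0.005,0,0.504,0,0,0],
  [0.6,-0.005,0,0.504,0,0,0],
  [0.55,-0.005,0,0.504,0,0,0],
  [0.5,-0.005,0,0.504,0,0,0],
  [0.47,-0.005,0,0.504,0,0,0],
  [0.44,-0.005,0,0.504,0,0,0],
  [0.42,-0.005,0,0.504,0,0,0],
  [0.42,-0.005,0,0.504,0,0,0],
  [0.42,-0.005,0,0.504,0,0,0],
], squeeze=25)

```text
clock: 60.5
tcp_pos: [0.6392, 0.0637, 0.0173]
orientation: [-3.094, -0.545, -0.004]
contact_force: [-0.7, -0.2, 4.9]
grip_width: 0.0391
```

Emit:
send_rows([
  [0.42,0,0,-0.1,0,0,0],
  [0.42,0,0,-0.3,0,0,0],
  [0.42,0,0,-0.5,0,0,0],
  [0.42,0,0,-0.6,0,0,0],
  [0.42,0,0,-0.6,0,0,0],
  [0.42,0,0,-0.6,0,0,0],
])

```text
clock: 61.0
tcp_pos: [0.6385, 0.0639, 0.1069]
orientation: [-3.093, -0.545, -0.003]
contact_force: [-0.8, -0.2, -1.9]
grip_width: 0.0386
```

Run:
```python
from plan import *
o=r.get_obs();print(o['tcp_pos'],o['grip_width'])
c,s=np.cos(np.radians(14.4)),np.sin(np.radians(14.4))
p=(.5155-c*.052,-.308-s*.052);print(p)
plan([(.58,-.06,.12,-75.6),(.54,-.18,.12,-75.6),(.48,-.29,.12,-75.6),(*p,.105,-75.6)])
```

```text
[0.63853811 0.06393312 0.10688929] 0.0386357251713253
(np.float64(0.46513367562131114), np.float64(-0.32093187413257246))
(0.58, -0.06, 0.12, -75.6) [-0.649, 0.643, -0.089] [-0.0, -0.001, 0.031] 
(0.54, -0.18, 0.12, -75.6) [-0.458, 0.708, 0.0] [-0.0, 0.0, 0.0] 
(0.48, -0.29, 0.12, -75.6) [-0.569, 0.611, 0.0] [-0.0, 0.0, 0.0] 
(np.float64(0.46513367562131114), np.float64(-0.32093187413257246), 0.105, -75.6) [-0.148, 0.175, 0.101] [-0.0, 0.0, 0.0]
```

Emit:
send_rows([
  [0.42,-0.2,0.2,-0.089,0,0,0.031],
  [0.42,-0.4,0.4,-0.089,0,0,0.031],
  [0.42,-0.649,0.643,-0.089,0,0,0.031],
  [0.42,-0.649,0.643,-0.089,0,0,0.031],
  [0.42,-0.649,0.643,-0.089,0,0,0.031],
  [0.42,-0.649,0.643,-0.089,0,0,0.031],
])

```text
clock: 61.5
tcp_pos: [0.5785, -0.0607, 0.1181]
orientation: [-3.116, -0.39, 0.003]
contact_force: [0.7, 1.1, -0.4]
grip_width: 0.0391
```

Emit:
send_rows([
  [0.42,-0.15,0.24,0,0,0,0],
  [0.42,-0.3,0.47,0,0,0,0],
  [0.42,-0.458,0.708,0,0,0,0],
  [0.42,-0.458,0.708,0,0,0,0],
  [0.42,-0.458,0.708,0,0,0,0],
  [0.42,-0.458,0.708,0,0,0,0],
])

```text
clock: 62.0
tcp_pos: [0.5402, -0.1785, 0.1183]
orientation: [-3.115, -0.396, 0.001]
contact_force: [0.6, 0.8, -1.3]
grip_width: 0.0388
```

Emit:
send_rows([
  [0.42,-0.2,0.21,0,0,0,0],
  [0.42,-0.4,0.43,0,0,0,0],
  [0.42,-0.569,0.611,0,0,0,0],
  [0.42,-0.569,0.611,0,0,0,0],
  [0.42,-0.569,0.611,0,0,0,0],
  [0.42,-0.569,0.611,0,0,0,0],
])

```text
clock: 62.5
tcp_pos: [0.4811, -0.2881, 0.1185]
orientation: [-3.115, -0.398, -0.0]
contact_force: [0.2, 0.2, -0.0]
grip_width: 0.0392
```

Emit:
send_rows([
  [0.42,-0.148,0.175,0.101,0,0,0],
  [0.42,-0.148,0.175,0.101,0,0,0],
  [0.42,-0.148,0.175,0.101,0,0,0],
  [0.42,-0.148,0.175,0.101,0,0,0],
  [0.42,-0.148,0.175,0.101,0,0,0],
  [0.42,-0.148,0.175,0.101,0,0,0],
])

```text
clock: 63.0
tcp_pos: [0.466, -0.3194, 0.1038]
orientation: [-3.116, -0.399, -0.001]
contact_force: [0.5, 0.4, -0.5]
grip_width: 0.0392
```

Run:
```python
from plan import *
from h import *
g=grab('scene');o=r.get_obs();print(o['tcp_pos'],o['grip_width'])
u,v=proj(g,[(.5155,-.308,.06)])[0].astype(int)
cv2.imwrite('pics/p1.png',cv2.resize(g['pixels'][v-55:v+55,u-70:u+70],None,fx=4,fy=4,interpolation=cv2.INTER_CUBIC)[:,:,::-1])
plan([(.4651,-.3209,.046,-75.6)])
```

```text
[ 0.46570042 -0.31978206  0.10388833] 0.038785405479750304
(0.4651, -0.3209, 0.046, -75.6) [-0.006, 0.006, 0.386] [-0.0, -0.0, 0.001]
```

View pics/p1.png

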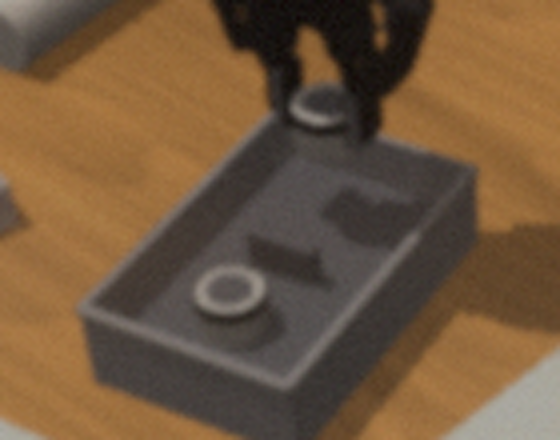

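The first tub stands upright at (230,300), and the second is held level over the other half at (322,110). I'll set it down.

Emit:
send_rows([
  [0.42,-0.006,0.006,0.1,0,0,0],
  [0.42,-0.006,0.006,0.22,0,0,0],
  [0.42,-0.006,0.006,0.32,0,0,0],
  [0.42,-0.006,0.006,0.37,0,0,0],
  [0.42,-0.006,0.006,0.387,0,0,0],
  [0.42,-0.006,0.006,0.387,0,0,0],
  [0.42,-0.006,0.006,0.387,0,0,0],
  [0.48,-0.006,0.006,0.387,0,0,0],
  [0.52,-0.006,0.006,0.387,0,0,0],
  [0.56,-0.006,0.006,0.387,0,0,0],
  [0.56,-0.006,0.006,0.387,0,0,0],
  [0.56,-0.006,0.006,0.387,0,0,0],
  [0.56,-0.006,0.006,0.25,0,0,0],
  [0.56,-0.006,0.006,0.05,0,0,0],
  [0.56,-0.006,0.006,-0.2,0,0,0],
  [0.56,-0.006,0.006,-0.4,0,0,0],
  [0.56,-0.006,0.006,-0.4,0,0,0],
])

```text
clock: 64.47
tcp_pos: [0.4661, -0.3249, 0.1694]
orientation: [3.112, 0.392, 0.011]
contact_force: [0.5, -0.7, -0.5]
grip_width: 0.0476
```

Emit:
send_rows([
  [0.56,0.5,-0.9,-0.2,0,0,0],
  [0.56,0.5,-0.9,-0.2,0,0,0],
  [0.56,0.5,-0.9,-0.2,0,0,0],
  [0.56,0.5,-0.9,-0.2,0,0,0],
  [0.56,0.5,-0.9,-0.2,0,0,0],
  [0.56,0.5,-0.9,-0.2,0,0,0],
])

```text
clock: 64.97
tcp_pos: [0.5038, -0.1704, 0.1937]
orientation: [-3.115, -0.402, -0.001]
contact_force: [0.5, -1.4, -0.4]
grip_width: 0.0479
```

Emit:
send_rows([
  [0.56,0.3,-0.95,0,0,0,0],
  [0.56,0.3,-0.95,0,0,0,0],
  [0.56,0.3,-0.95,0,0,0,0],
  [0.56,0.3,-0.95,0,0,0,0],
  [0.56,0.3,-0.95,0,0,0,0],
  [0.56,0.3,-0.95,0,0,0,0],
  [0.56,0.3,-0.95,0,0,0,0],
])

```text
clock: 65.55
tcp_pos: [0.5108, -0.0257, 0.1938]
orientation: [3.116, 0.39, -0.0]
contact_force: [0.0, -0.6, 0.1]
grip_width: 0.048
```

Run:
```python
from h import *
g=grab('scene');t=grab('top');o=r.get_obs();print(o['tcp_pos'],o['contact_force'])
a=cv2.resize(g['pixels'],None,fx=.95,fy=.95)[:, :]
b=cv2.resize(t['pixels'][185:315,365:475],(253,299),interpolation=cv2.INTER_CUBIC)
c=np.zeros((399,532+253,3),np.uint8);c[:,:532]=a;c[:299,532:]=b
cv2.imwrite('pics/fin.png',c[:,:,::-1])
```

```text
[ 0.51080837 -0.02609638  0.19390144] [-0.15181232 -0.03725436  0.59340641]
```

View pics/fin.png

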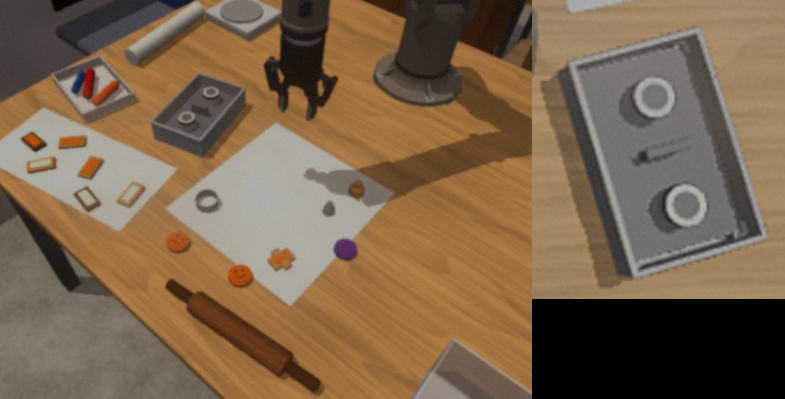

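Both tubs stand upright on the seated divider, at (655,97) and (686,205). The bystanders are in place, no cookies remain on the paper, and the arm is clear. Handing in.

```bash
python3 -c "
from bench import r
print(r.hand_in())"
```

```text
the job is handed in; nothing more can be done
None
```

The tin is packed and the job is handed in: four cookies flat and iced side up, the divider seated on the posts, and both tubs standing on it. It took about 66 s of the 208 s, and the hand-in gave no verdict.

- **Last checks:** the final pictures show the divider sitting evenly inside the walls, both tubs upright, and the arm clear of everything. The cutter, nozzle, cross cookie and weight look to be where they started.
- **Cookies:** I confirmed all four in their slots before the divider went on; it hides them now. I couldn't read the finger force on them.
- **Grip:** the squeeze setting does not go low enough for the cookies. One finger on the tin wall reached about 33 N even at a squeeze of 2. I held the cookies by finger opening instead (0.538, about 46 mm), and none slipped.
- **Knocked tub:** one tub was moved about 3 cm during the run. I measured it again and picked it up with the jaws turned to stay clear of the cross cookie.
- **Disagreements:**
  - The scene camera placed the cookies about 5 mm from where the top camera did, so I used the top camera.
  - The hand sat 3 mm off over the tin with the divider, which I corrected before lowering.

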